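# Fit a new element in the bench air filter and lock its bayonet cover

## Task

Put the new filter element, fin up, into the air filter pot and close the pot with its cover: find the slots with the three lugs, push the cover in against the spring, twist it clockwise to the stop and let go so that it springs up locked. Work by feel and do not force it: the pot should never take more than about 60 newtons from the element or the cover. Leave the other things on the bench where they are.

Things in the scene. Friction and masses are not known exactly. Their poses are not given: they have to be found in the camera images.
- pot: Air filter pot bolted to the bench: upright aluminium pot 82 mm across, mouth up. Origin: centre of its underside, z up, rim at z = 104 mm. 100 mm square foot; pipe stubs on its +y and -y sides (to 82 mm out, below 47 mm high), round gauge on its +x side (to 73 mm out, below 78 mm high).
- pot_mouth (a point): Centre of the pot's mouth, level with its rim. Steel bayonet ring, 52 mm bore, with three slots open to above, 120 deg apart, 14 mm wide, reaching 34 mm from the axis. The ring is screwed in and stands where its thread came tight: one slot's centre is anywhere within 20 deg (0.35 rad) either side of the pot's +x, so find the slots by eye or feel. The ring does not turn.
- pot_track (a point): On the pot's axis, 90 mm up, level with the ledge under the slots. A lug drops 14 mm through its slot to this ledge, then turns only clockwise (seen from above) under a 6 mm thick roof, up to a fixed stop 54 deg from the slot's centre. From 46 deg on the roof is 3 mm higher (pocket): let go, the spring lifts the lug 6 mm off the ledge into it and it cannot turn back.
- pot_seat (a point): On the pot's axis, 30 mm up: top of the sprung seat inside, unloaded (the point is fixed). Ribs 43 mm apart with sloped tops at 71 mm guide the element on to it. The seat gives way up to 12 mm, pushing back with about 7 N at first, 8 N in the locked position, 10 N with the cover on the ledge.
- element_mid (a point): New filter element, standing: pleated white cylinder 42 mm across, grey end disc 45 mm across (top at 64 mm), on it a grey pull fin 26 mm long (element's x), 10 mm thick (y), 26 mm tall. 90 mm tall in all, 70 g. This point: on its axis 45 mm above its underside, z up. Once on the seat this point is 75 mm above the pot's origin, the fin's top 16 mm above the rim.
- cover_mid (a point): Bayonet cover, aluminium, 57 mm tall, 200 g, standing on its skirt. This point: on its axis, 28.5 mm above the skirt's lower edge, z up. On top a wing grip 46 mm long (x), 12 mm thick (y), 23 mm tall. This point's height over the pot's origin: 126.5 mm lugs resting on the ring, 122.5 skirt meets the element, below 115 free to turn, 112.5 on the ledge, 118.5 locked.
- cover_lugs (a point): On the cover's axis, 8.5 mm above its skirt's lower edge, level with its three lugs: 120 deg apart, one at the cover's +x; each 10 mm wide, 5 mm thick, reaching 31 mm from the axis. Skirt 48 mm outside, its lower edge bevelled, 38 mm inside, hollow 28 mm deep for the fin. Top disc 66 mm wide, 28 to 34 mm up, with a small ear (to 38 mm from the axis) straight above each lug.
- nozzle: Bystander, to be left alone: brass burner nozzle, 28 mm wide, 46 mm tall; origin under its centre.
- gasket: Bystander, to be left alone: flat black rubber ring, 62 mm across, 5 mm thick, an old gasket that is not part of this job; origin under its centre.
- spent: Bystander, to be left alone: the old, used element: 38 mm wide, 46 mm tall, brown, flat-topped without a fin; origin under its centre.
- paddle: Bystander, to be left alone: dark shaping paddle with a wooden handle lying flat, 210 mm long; origin under the centre of its 70 x 50 x 12 mm blade.
- bell: Bystander, to be left alone: thin amber glass bell ornament, 62 mm wide, 69 mm tall; origin under its centre.
- mould: Bystander, to be left alone: steel blowing mould in two halves, 60 x 57 mm, 50 mm tall; origin under its centre.
- spanner: Bystander, to be left alone: steel spanner lying flat, 190 mm long; origin near its middle.
- mug: Bystander, to be left alone: white mug, 80 mm wide, 92 mm tall; origin under its centre.
Not all that is in view belongs to the job. What is shaped like the part that bears element_mid but pink or purple is not meant.

How it is judged:
On the way, in this order (a step that is already met when the one before it is completed fails the run):
1. the new element stands in the pot, fin up, on the seat (horizontal distance between element_mid and pot below 0.004 m and z of element_mid in the frame of pot below 0.078 m and angle between element_mid's own z axis and vertical below 0.1 rad), for 0.2 s.
2. the cover is pushed in against the spring, its lugs through the slots and below the roofs (z of cover_mid in the frame of pot below 0.1155 m and horizontal distance between cover_mid and pot below 0.004 m and angle between cover_mid's own z axis and vertical below 0.08 rad), for 0.1 s.
At the end, for the whole second after the job is handed in: Cover on the pot's axis (3 mm), upright (3 deg), at rest, its lugs sprung up in the pockets (height within 1.5 mm of the locked 118.5 mm), the new element under it, upright, pressed at least 2 mm down on its seat; bystanders within 30 mm of where they stood (z of cover_mid in the frame of pot between 0.117 and 0.12 m and horizontal distance between cover_mid and pot below 0.003 m and angle between cover_mid's own z axis and vertical below 0.05 rad and horizontal distance between element_mid and pot below 0.004 m and z of element_mid in the frame of pot below 0.073 m and angle between element_mid's own z axis and vertical below 0.1 rad and linear speed of cover below 0.01 m/s and angular speed of cover below 0.1 rad/s); the robot touches nothing.
It fails at once if the cover is forced: it loads the pot with more than 60 N (contact force between cover and pot above 60 N).
It fails at once if the element is forced into the pot with more than 60 N (contact force between element and pot above 60 N).
It fails at once if a bystander is knocked or moved by more than 30 mm (distance of any of nozzle, gasket, spent, paddle, bell, mould, spanner, mug from where it was at the start of the episode above 0.03 m).
It also fails if it takes over 72 s, if anything falls off the work surface, if the arm or the gripper's body presses on something with over 40 N, if the wrist force passes 120 N, or if a joint passes its speed limit or range.

## Robot

A 6-joint arm with a two-finger parallel gripper is mounted at the origin on the work surface. World frame = base frame: x ahead of the robot, y to its left, z up, the work surface at z = 0. Lengths are in m, angles in rad, forces in N, time in s.
With the tool pointing down it reaches from about 0.3 to 0.875 m from the base axis. Payload 6.4 kg.
Tool frame: the origin (TCP) lies at the very end of the fingers, on their centre line; the grasp point (between the pads) lies tcp_to_grasp behind it (tcp_to_grasp is the distance from the TCP to the grasp point, in m); z points along the fingers, y is the direction in which the jaws open and shut (so a half turn about z gives the same grasp; the last joint's range is limited). The gripper opens to 85 mm and grips with 20 to 120 N. Pads are 22 mm wide; open, the fingers measure 114 mm over their backs; the gripper's body (76 mm by 85 mm) begins 54 mm behind the grasp point. The pads swing forward as they close: fully open they stand 13 mm farther back than shut.
Start: joints at [1.089, 0.181, 1.607, -0, 1.354, -0.206], TCP at [0.157, 0.553, 0.231] pointing down, gripper open.
Joint ranges: [-2.99, 2.99], [-0.89, 2.07], [0.3, 2.58], [-1.14, 4.28], [0, 2.63], [-3.12, 3.12]. Speed limits (rad/s): [2.57, 2.57, 3.01, 3.14, 3.14, 3.14].

## Interface

Orientations are given as a unit quaternion [w, x, y, z].
In Python, from bench import get_obs, camera, hand_in, tcp_to_grasp gives the robot as it stands.
- The arm moves only by the shell command python3 -m inch 'ROWS' [OPENING]. ROWS is JSON, a list of rows, each an object with "delta_pos": the shift along the tool's x, y, z in cm, a list of three; "rotation": the turn, a rotation vector about the tool's x, y, z in rad, a list of three. In form: [{"delta_pos": [x, y, z], "rotation": [rx, ry, rz]}, ...]. A call has 1 to 10 rows; each row shifts and turns the commanded pose from where the row before left it, along the tool's axes as they then stand; what a row does not reach is not made up. A row lasts 1/10 s, in which the tool goes at most 50 mm and 8.59 degrees, less where a joint would pass 70% of its speed; a pose out of reach is approached as far as the arm can. A call is refused whole if a number of a shift passes 5 or a number of a turn 0.15, either way. A call with a gripper value outside its range is refused whole. OPENING is the finger opening in cm, from 0 to 8.54, set as the call begins (- or left out, the last holds). The fingers move at their own pace and stop on an object; the grip force is fixed at half the most. Time passes only in rows, so rows that do not move let the fingers close. It gives the time, the measured TCP pose, the force and the opening at its end, in the units of the state.
- get_obs(): the state, without advancing time (a new reading comes with each control period).
- camera(name): name is "scene" or "top" or "wrist"; returns a dict with "color" (400x640x3 uint8, red, green, blue), "vfov" (degrees; the focal length in pixels is half the picture's height over the tangent of half this angle, whatever the lens; pixels are square), "cx", "cy" (the principal point, pixels), "eye" and "orientation" of the camera in the world; the wrist camera has in their place "T_tool_cam" (4x4, takes a point from camera to tool coordinates, whose origin is the TCP and whose axes are the flange's). Camera axes: x right, y down, z forward; pixel columns grow to the right and rows downward; lengths in m; the calibration is good to about 2 mm. A picture is of the moment at which its call begins: read the wrist's pose just before it. There is no depth.
- hand_in(): hands the job in, once; it reports no verdict.
The state is a dict: "time_s": time; "q": joint angles; "dq": joint speeds; "joint_efforts": joint torques, N m; "eef_pos": TCP position; "eef_rot": TCP orientation; "wrist_force": force on the tool from outside, world axes, zero at the start; "torque": the same for the moment, N m; "opening": opening from 0.0 (shut) to 1.0 (fully open).
Only numpy, scipy, OpenCV 4.12 (cv2) and the standard library are available. Lean on these libraries where they do the work, as an engineer would, in place of code of your own. Each camera call takes 0.05 s, during which the arm holds its last target.

## Working session

There is one attempt and no reset: what is moved stays moved. The work goes in short steps, Python scripts to look and compute and a shell command to move; the robot and the scene stay as the last step left them, time stands still between calls to the robot, and variables do not carry over. Pictures are saved under pics/ and viewed, and the job is handed in when it is done.

```bash
ls; mkdir -p pics
cat > h.py <<'E'
import numpy as np, cv2, json
from bench import get_obs, camera, hand_in, tcp_to_grasp
from scipy.spatial.transform import Rotation as R
def q2R(q): return R.from_quat([q[1],q[2],q[3],q[0]]).as_matrix()
def snap(name,fn):
    o=get_obs(); c=camera(name)
    f=200/np.tan(np.radians(c['vfov'])/2)
    if name=='wrist':
        T=np.eye(4);T[:3,:3]=q2R(o['eef_rot']);T[:3,3]=o['eef_pos']
        M=T@np.array(c['T_tool_cam']); e=M[:3,3];Rm=M[:3,:3]
    else: e=np.array(c['eye']);Rm=q2R(c['orientation'])
    cv2.imwrite(f'pics/{fn}.png',c['color'][:,:,::-1])
    np.savez(f'pics/{fn}.npz',f=f,cx=c['cx'],cy=c['cy'],e=e,R=Rm)
    return c
def ray(fn,u,v):
    d=np.load(f'pics/{fn}.npz'); r=d['R']@np.array([(u-d['cx'])/d['f'],(v-d['cy'])/d['f'],1.]); return d['e'],r
def atz(fn,u,v,z):
    e,r=ray(fn,u,v); return e+r*(z-e[2])/r[2]
def proj(fn,p):
    d=np.load(f'pics/{fn}.npz'); c=d['R'].T@(np.array(p)-d['e']); return c[0]/c[2]*d['f']+d['cx'],c[1]/c[2]*d['f']+d['cy']
def tri(*l):
    A=np.zeros((3,3));b=np.zeros(3)
    for fn,u,v in l:
        e,r=ray(fn,u,v);r=r/np.linalg.norm(r);P=np.eye(3)-np.outer(r,r);A+=P;b+=P@e
    return np.linalg.solve(A,b)
def crop(fn,u0,v0,u1,v1,s,out):
    i=cv2.imread(f'pics/{fn}.png')[v0:v1,u0:u1]; cv2.imwrite(f'pics/{out}.png',cv2.resize(i,None,fx=s,fy=s,interpolation=cv2.INTER_CUBIC))
E
python3 - <<'E'
from h import *
np.set_printoptions(precision=4,suppress=True)
for n in ['scene','top','wrist']:
    c=snap(n,n+'0'); d=np.load(f'pics/{n}0.npz');print(n,c['vfov'],c['cx'],c['cy'],d['e'],d['R'].tolist())
print(get_obs(),tcp_to_grasp)
E
```

```text
pics
scene 44.64674458489218 325.4177425394614 203.77242562118738 [1.1302 0.662  0.9698] [[-0.7600732724855812, 0.44555667143984595, -0.4730410901692419], [0.649663348592877, 0.5378454093360456, -0.537270741015395], [0.01503841574600634, -0.715682588995699, -0.6982637595209016]]
top 44.15572035513309 311.9314854787517 207.64582457666185 [ 0.2623 -0.0166  1.378 ] [[-0.020949314297172054, -0.9786835692269528, 0.20430271059305793], [-0.9997752995733323, 0.0211687112593344, -0.0011117673643759735], [-0.003236756637726282, -0.20428009445075995, -0.9789071285968127]]
wrist 63.45776106480064 312.5837491025865 198.23128662159058 [0.0765 0.576  0.3741] [[0.2729322424612851, 0.9106357885097477, 0.31024256914595405], [0.9620305611921282, -0.2575861788668513, -0.09025829484945552], [-0.0022782355916381608, 0.3230972317151639, -0.9463630320868335]]
{'time_s': 0.15, 'q': array([ 1.0887,  0.1814,  1.6077,  0.    ,  1.3538, -0.2063]), 'dq': array([-0.0001, -0.0045, -0.0036,  0.0006, -0.0018, -0.0015]), 'joint_efforts': array([  0.0005, -44.5268, -35.1689,  -0.0003,   0.0059,   0.    ]), 'eef_pos': array([0.1563, 0.5529, 0.2306]), 'eef_rot': array([-0.0002,  0.1375,  0.9905, -0.0006]), 'wrist_force': array([ 0.2123, -0.4582,  0.6142]), 'torque': array([0.0068, 0.0292, 0.0046]), 'opening': 1.0015033592034697} 0.0187
```

View pics/scene0.png

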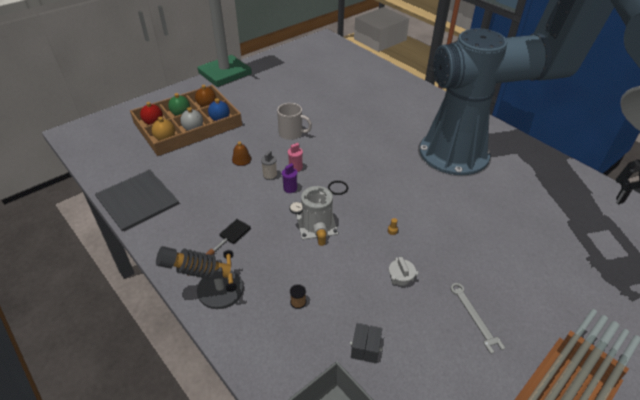

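View pics/top0.png

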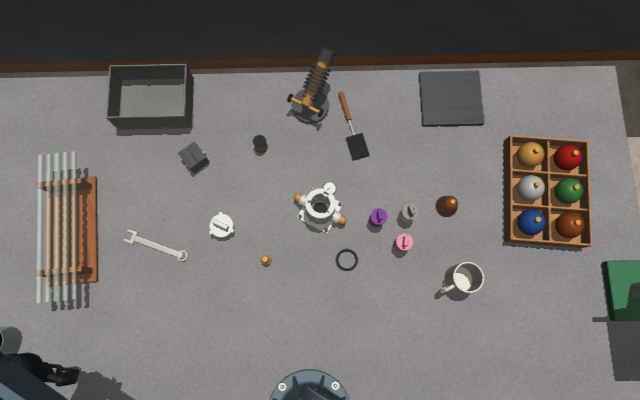

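View pics/wrist0.png

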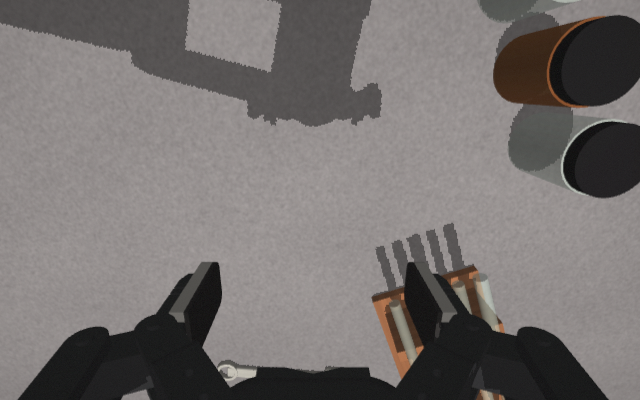

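Run:
```python
from h import *
crop('top0',280,170,440,270,5,'t1')
crop('top0',190,195,290,275,7,'t2')
crop('scene0',220,130,360,250,5,'s1')
crop('scene0',370,200,450,300,6,'s2')
```

```text
(no output)
```

View pics/t1.png

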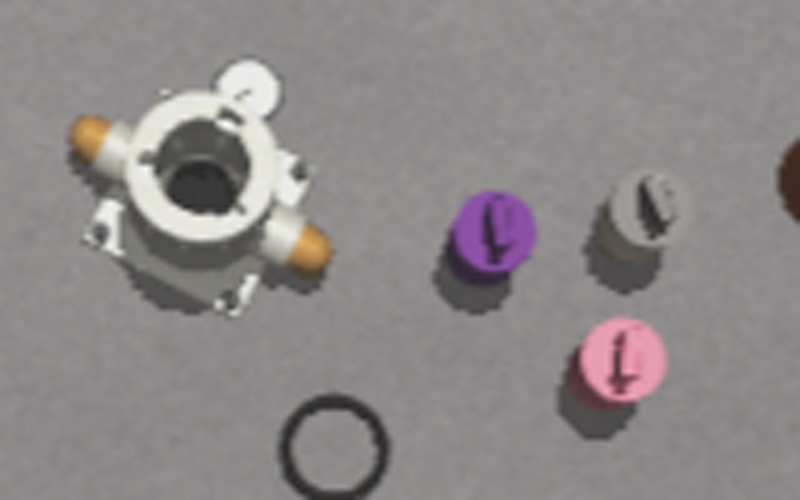

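View pics/t2.png

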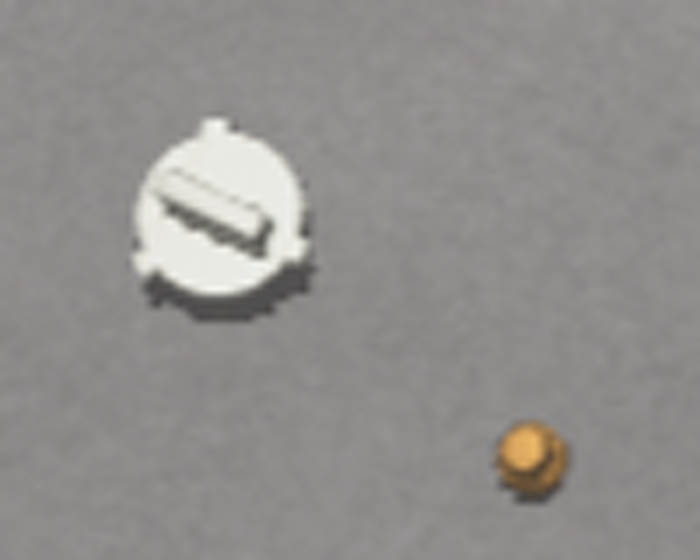

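View pics/s1.png

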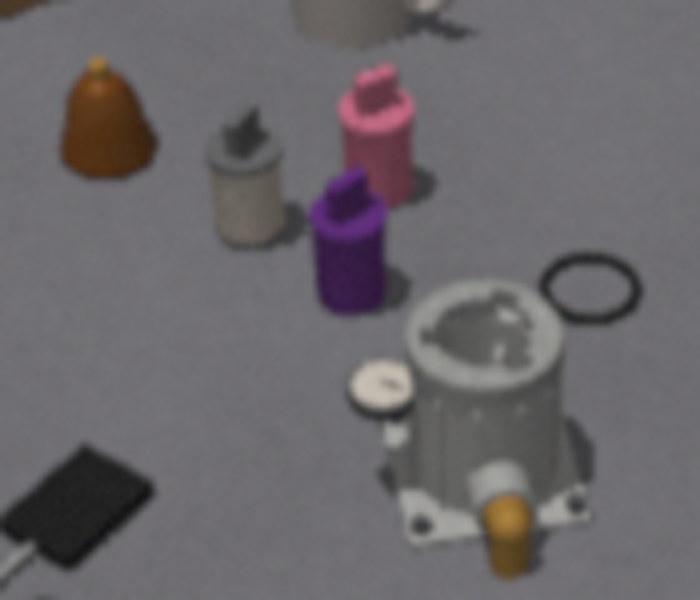

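View pics/s2.png

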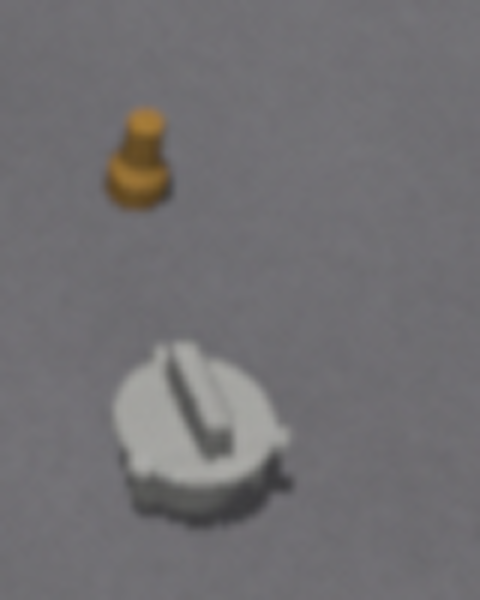

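Run:
```python
from h import *
np.set_printoptions(precision=4,suppress=True)
def T(u,v,z,s=5,o=(280,170)): return atz('top0',u/s+o[0],v/s+o[1],z)
def S(u,v,z,s=5,o=(220,130)): return atz('scene0',u/s+o[0],v/s+o[1],z)
print('elem',T(648,210,.064),S(243,148,.064))
print('purple',T(495,232,.064),'pink',T(622,360,.064),'gasket',T(334,450,.005))
print('pot',T(201,164,.104),S(486,334,.104), 'feet',T(101,231,.008),T(233,300,.008),'gauge',T(249,88,.078),'stubs',T(90,138,.03),T(310,248,.03))
print('slots',[T(*p,.104) for p in [(232,118),(148,160),(240,208)]])
t2=lambda u,v,z:T(u,v,z,7,(190,195))
print('cover',t2(219,213,.034),S(200,420,.034,6,(370,200)))
print('ears',[t2(*p,.034) for p in [(300,248),(215,125),(145,260)]], 'grip',t2(160,182,.057),t2(260,215,.057))
print('nozzle',t2(530,460,.03))
```

```text
elem [ 0.5188 -0.283   0.064 ] [ 0.5244 -0.2819  0.064 ]
purple [ 0.5084 -0.1994  0.064 ] pink [ 0.4371 -0.264   0.064 ] gasket [ 0.398 -0.112  0.005]
pot [ 0.5409 -0.0402  0.104 ] [ 0.5433 -0.0373  0.104 ] feet [0.5243 0.0155 0.008 ] [ 0.4832 -0.058   0.008 ] gauge [ 0.5882 -0.0678  0.078 ] stubs [0.5733 0.0203 0.03  ] [ 0.508  -0.1009  0.03  ]
slots [array([ 0.5655, -0.0573,  0.104 ]), array([ 0.5436, -0.0122,  0.104 ]), array([ 0.5167, -0.0602,  0.104 ])]
cover [0.498  0.2335 0.034 ] [0.5002 0.237  0.034 ]
ears [array([0.4834, 0.2014, 0.034 ]), array([0.5335, 0.2357, 0.034 ]), array([0.4799, 0.2624, 0.034 ])] grip [0.5067 0.2524 0.057 ] [0.4929 0.2133 0.057 ]
nozzle [0.3983 0.1112 0.03  ]
```

```bash
cat >> h.py <<'E'
def to(x,y,z,yaw=None):
    """delta in tool axes (cm) to world target TCP; yaw = desired yaw (deg) of tool y axis (mod 180)"""
    o=get_obs();Rm=q2R(o['eef_rot']);d=Rm.T@(np.array([x,y,z])-o['eef_pos'])*100
    y0=np.degrees(np.arctan2(Rm[1,1],Rm[0,1]))
    print('t',o['time_s'],'delta cm',d.round(2),'rows',np.linalg.norm(d)/5,'yaw_y',y0.round(2),'q6',o['q'][5].round(3),'tilt',Rm[:,2].round(4))
    if yaw is not None:
        a=(y0-yaw+90)%180-90; print('rot z +rad',np.radians(a).round(4),'(about tool z)')
def st():
    o=get_obs();Rm=q2R(o['eef_rot'])
    print('t',o['time_s'],'p',np.round(o['eef_pos'],4),'yawy',np.degrees(np.arctan2(Rm[1,1],Rm[0,1])).round(2),'F',np.round(o['wrist_force'],2),'T',np.round(o['torque'],3),'op',round(float(o['opening']),3),'tilt',Rm[:2,2].round(4),'q',np.round(o['q'],2))
E
python3 -m inch '[{"delta_pos":[-4.1,-2.1,0],"rotation":[0,0,0]},{"delta_pos":[-4.1,-2.1,0],"rotation":[0,0,0]},{"delta_pos":[-4.1,-2.1,0],"rotation":[0,0,0]},{"delta_pos":[-4.1,-2.1,0],"rotation":[0,0,0]},{"delta_pos":[-4.1,-2.1,0],"rotation":[0,0,0]},{"delta_pos":[-4.1,-2.1,0],"rotation":[0,0,0]},{"delta_pos":[-4.1,-2.1,0],"rotation":[0,0,0]},{"delta_pos":[-4.1,-2.1,0],"rotation":[0,0,0]},{"delta_pos":[-4.1,-2.1,0],"rotation":[0,0,0]},{"delta_pos":[-4.1,-2.1,0],"rotation":[0,0,0]}]'
python3 -m inch '[{"delta_pos":[0,0,0],"rotation":[0,0,0]}]'
python3 -c "
from h import *
st();snap('wrist','w1')"
```

```text
time_s: 1.15
eef_pos: [0.4949, 0.238, 0.2311]
eef_rot: [-0.0, 0.138, 0.99, 0.0]
wrist_force: [0.4, 1.3, -0.6]
opening: 1.001
time_s: 1.25
eef_pos: [0.4974, 0.2356, 0.2311]
eef_rot: [0.001, 0.14, 0.99, -0.001]
wrist_force: [-0.0, 0.6, 0.5]
opening: 1.001
t 1.25 p [0.4974 0.2356 0.2311] yawy 73.87 F [-0.04  0.55  0.48] T [ 0.029 -0.056  0.034] op 1.001 tilt [ 0.0012 -0.0014] q [ 0.23  0.13  1.67 -0.    1.34 -1.06]
```

View pics/w1.png

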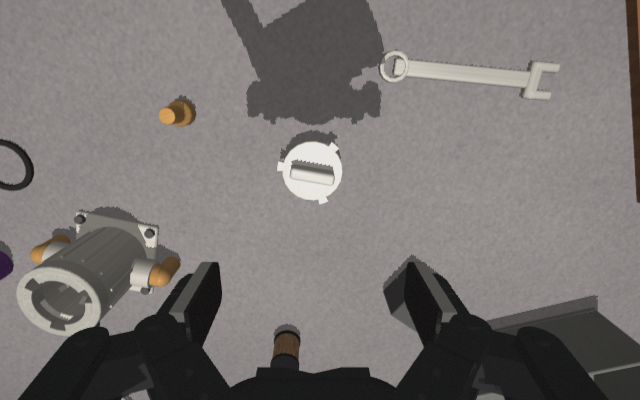

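Run:
```python
from h import *
crop('w1',265,125,365,210,8,'w1c')
crop('w1',5,195,185,345,4.4,'w1p')
```

```text
(no output)
```

View pics/w1c.png

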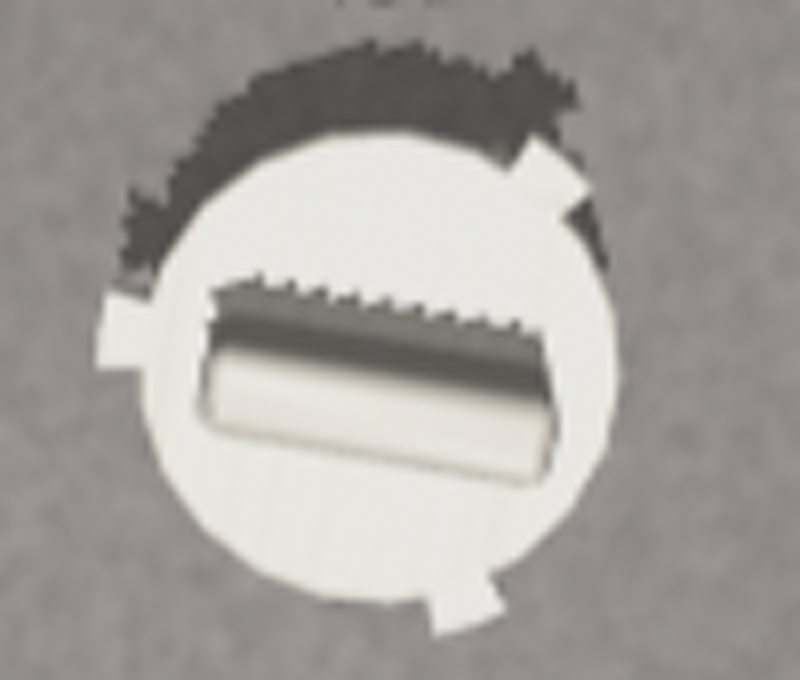

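View pics/w1p.png

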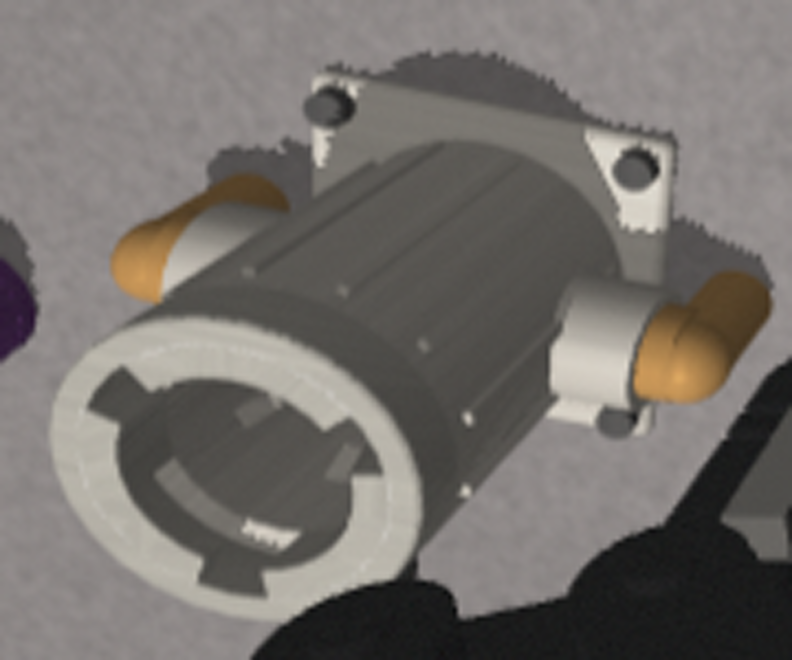

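Run:
```python
from h import *
np.set_printoptions(precision=4,suppress=True)
C=lambda u,v,z:atz('w1',u/8+265,v/8+125,z)
P=lambda u,v,z:atz('w1',u/4.4+5,v/4.4+195,z)
c=C(379,367,.034);print('cover',c,'diam',C(140,367,.034)-C(618,367,.034))
for p in [(98,332),(567,165),(470,620)]:
    d=C(*p,.034)-c; print('ear',d, np.hypot(*d[:2]),np.degrees(np.arctan2(d[1],d[0])))
g=[C(*p,.057) for p in [(208,352),(553,402),(545,483),(203,427)]];print('grip',np.mean(g,0),g[0]-g[1],g[3]-g[2],g[0]-g[3]); d=g[0]-g[1]+g[3]-g[2];print(np.degrees(np.arctan2(d[1],d[0])))
s=[P(*p,.104) for p in [(105,386),(368,447),(231,592)]]
A=np.array(s)[:,:2]
# circumcenter
M=2*(A[1:]-A[0]);b=(A[1:]**2).sum(1)-(A[0]**2).sum();cc=np.linalg.solve(M,b);print('slot centre',cc)
for a in A: d=a-cc;print(np.hypot(*d),np.degrees(np.arctan2(d[1],d[0])))
pts=[(50,440),(170,318),(330,390),(423,510),(80,540),(260,620),(120,340)]
B=np.array([P(*p,.104)[:2] for p in pts])
M=np.c_[2*B,np.ones(len(B))];x=np.linalg.lstsq(M,(B**2).sum(1),rcond=None)[0];print('rim circle',x[:2],np.sqrt(x[2]+x[0]**2+x[1]**2))
# stubs
print('stub', P(140,262,.03),P(690,370,.03)); print('foot',P(328,105,.01),P(636,170,.01))
```

```text
cover [0.4995 0.2345 0.034 ] diam [-0.018  -0.0621  0.    ]
ear [-0.0152 -0.035   0.    ] 0.038136326762545955 -113.43444378502937
ear [-0.0194  0.0314  0.    ] 0.03691031456318339 121.6689337785064
ear [0.0384 0.0021 0.    ] 0.03848658679166825 3.1185882770310056
grip [0.5    0.2342 0.057 ] [-0.0183 -0.04    0.    ] [-0.0192 -0.0398  0.    ] [-0.0092  0.0035  0.    ]
-115.21067508335003
slot centre [ 0.5428 -0.0416]
0.03309184107897489 -153.01935457398605
0.033091841078973804 88.33040523084178
0.033091841078974706 -32.09490677864128
rim circle [ 0.5436 -0.0432] 0.040434467471813666
stub [ 0.5076 -0.1121  0.03  ] [0.5805 0.0177 0.03  ]
foot [ 0.484  -0.0568  0.01  ] [0.5259 0.0167 0.01  ]
```

```bash
python3 -m inch '[{"delta_pos":[-2,-4.2,0],"rotation":[0,0,0]},{"delta_pos":[-2,-4.2,0],"rotation":[0,0,0]},{"delta_pos":[-2,-4.2,0],"rotation":[0,0,0]},{"delta_pos":[-2,-4.2,0],"rotation":[0,0,0]},{"delta_pos":[-2,-4.2,0],"rotation":[0,0,0]},{"delta_pos":[-2,-4.2,0],"rotation":[0,0,0]},{"delta_pos":[0,0,0],"rotation":[0,0,0]},{"delta_pos":[0,0,0],"rotation":[0,0,0]}]'
python3 -c "
from h import *
st();snap('wrist','w2')
crop('w2',210,80,410,230,4,'w2p')
"
```

```text
time_s: 2.1
eef_pos: [0.5402, -0.0351, 0.2309]
eef_rot: [-0.001, 0.138, 0.99, 0.0]
wrist_force: [0.3, 1.4, -0.1]
opening: 0.994
t 2.1 p [ 0.5402 -0.0351  0.2309] yawy 74.13 F [ 0.31  1.41 -0.11] T [ 0.025  0.007 -0.001] op 0.994 tilt [-0.001  0.001] q [-0.28  0.11  1.69  0.    1.34 -1.58]
```

View pics/w2.png

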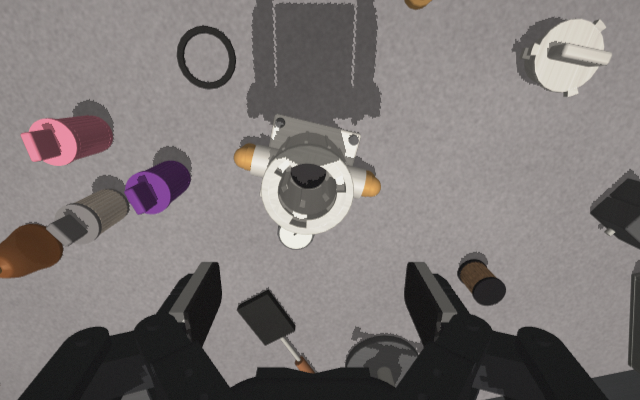

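View pics/w2p.png

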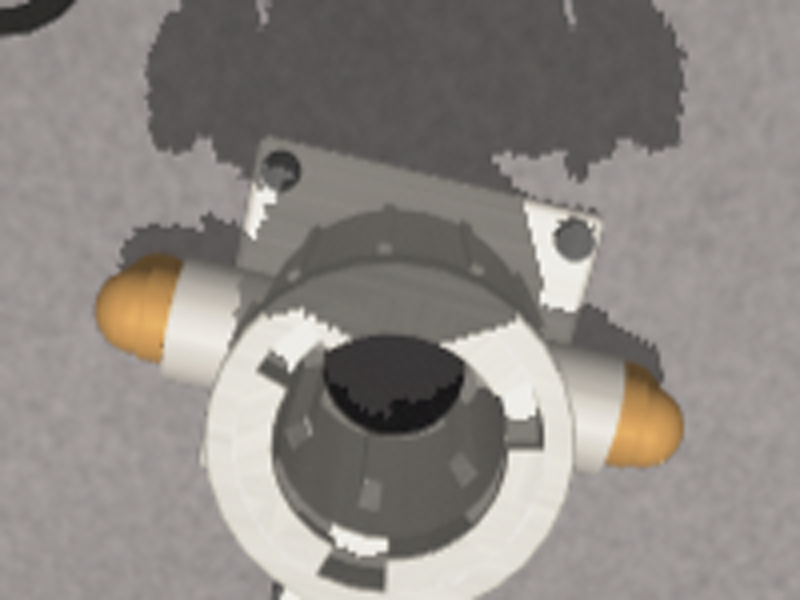

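```bash
python3 -c "
from h import *
i=cv2.imread('pics/w2.png')[135:250,250:366].astype(float)
i=255*(i/255)**0.6
cv2.imwrite('pics/w2q.png',cv2.resize(i.astype(np.uint8),None,fx=5,fy=5,interpolation=cv2.INTER_CUBIC))
crop('w2',20,100,200,260,4.4,'w2e')
"
```

```text
(no output)
```

View pics/w2q.png

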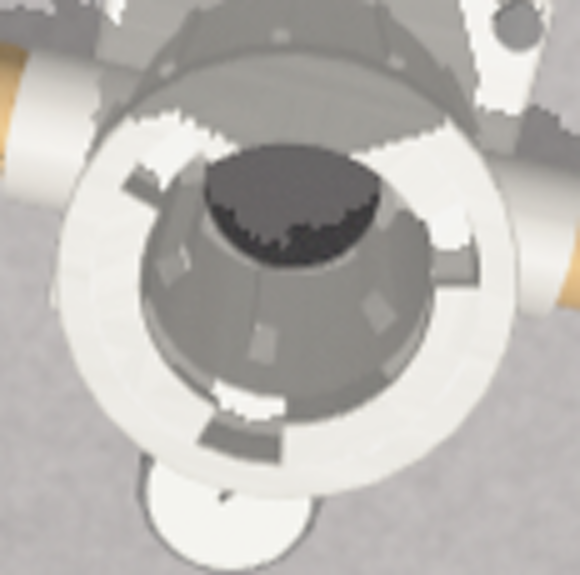

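View pics/w2e.png

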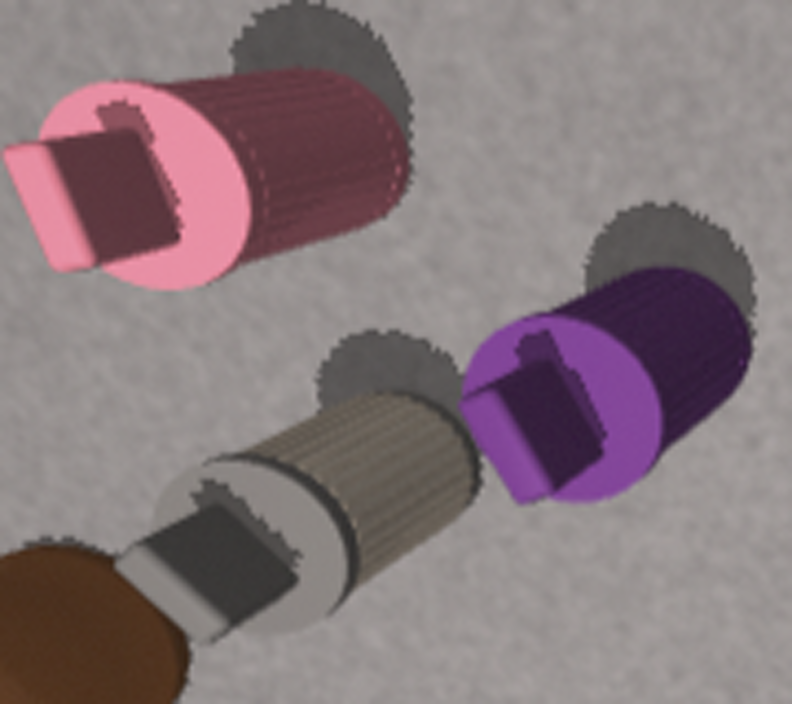

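```bash
python3 - <<'E'
from h import *
np.set_printoptions(precision=4,suppress=True)
P=lambda u,v,z:atz('w2',u/5+250,v/5+135,z)
E=lambda u,v,z:atz('w2',u/4.4+20,v/4.4+100,z)
def circ(B):
    B=np.array(B)[:,:2];M=np.c_[2*B,np.ones(len(B))];x=np.linalg.lstsq(M,(B**2).sum(1),rcond=None)[0];return x[:2],np.sqrt(x[2]+x[0]**2+x[1]**2)
print('rim',circ([P(*p,.104) for p in [(58,285),(518,275),(288,50),(288,497)]]))
s=[P(*p,.104) for p in [(239,455),(479,265),(131,176)]];cc,r=circ(s);print(cc,r)
for c0 in (cc,np.array([.542,-.041])):
  for a in s: d=a[:2]-c0;print(np.hypot(*d),np.degrees(np.arctan2(d[1],d[0])))
g=[E(*p,.09) for p in [(118,567),(145,540),(238,622),(207,642)]];print(g,np.mean(g,0))
d=g[1]-g[2]+g[0]-g[3];print(np.degrees(np.arctan2(d[1],d[0])),np.linalg.norm(d)/2)
print('disc',circ([E(*p,.064) for p in [(155,500),(235,458),(348,555),(325,612),(260,632)]]))
st_=[P(0,110,.035),P(580,240,.035)];print('stub')
E
python3 -c "
from h import *
to(.521,-.283,.23)"
```

```text
rim (array([ 0.5421, -0.0401]), np.float64(0.040726922159432286))
[ 0.5425 -0.0401] 0.03352323362894078
0.03352323362893961 -31.857694812815094
0.033523233628941045 80.8072658007045
0.03352323362894142 -142.30910307588644
0.033521401336989366 -30.041909628915725
0.03451278951975064 80.15635917564451
0.03253686220382947 -142.99346235491032
[array([ 0.5135, -0.2928,  0.09  ]), array([ 0.5094, -0.2838,  0.09  ]), array([ 0.5326, -0.2743,  0.09  ]), array([ 0.5351, -0.2834,  0.09  ])] [ 0.5227 -0.2836  0.09  ]
-157.1063958040125 0.02430896487825451
disc (array([ 0.5222, -0.2857]), np.float64(0.022586352494475558))
stub
t 2.15 delta cm [ -4.92 -24.46   0.07] rows 4.990304902130693 yaw_y 74.22 q6 -1.579 tilt [-9.e-04  1.e-03 -1.e+00]
```

```bash
python3 -m inch '[{"delta_pos":[-0.9,-4.1,0],"rotation":[0,0,0]},{"delta_pos":[-0.8,-4.1,0],"rotation":[0,0,0]},{"delta_pos":[-0.8,-4.1,0],"rotation":[0,0,0]},{"delta_pos":[-0.8,-4.1,0],"rotation":[0,0,0]},{"delta_pos":[-0.8,-4.1,0],"rotation":[0,0,0]},{"delta_pos":[-0.8,-4.1,0],"rotation":[0,0,-0.13]},{"delta_pos":[0,0,0],"rotation":[0,0,-0.14]},{"delta_pos":[0,0,0],"rotation":[0,0,-0.14]},{"delta_pos":[0,0,0],"rotation":[0,0,-0.14]},{"delta_pos":[0,0,0],"rotation":[0,0,-0.13]}]' 4
python3 -m inch '[{"delta_pos":[0,0,0],"rotation":[0,0,0]},{"delta_pos":[0,0,0],"rotation":[0,0,0]}]'
python3 -c "
from h import *
st();snap('wrist','w3')
crop('w3',230,90,410,230,4.4,'w3e')
"
```

```text
time_s: 3.15
eef_pos: [0.5216, -0.283, 0.2311]
eef_rot: [-0.0, -0.205, 0.979, 0.001]
wrist_force: [0.3, 0.0, 0.4]
opening: 0.468
time_s: 3.35
eef_pos: [0.5215, -0.2838, 0.2312]
eef_rot: [-0.0, -0.2, 0.98, 0.0]
wrist_force: [-0.4, 0.4, 0.1]
opening: 0.469
t 3.35 p [ 0.5215 -0.2838  0.2312] yawy 113.1 F [-0.37  0.4   0.11] T [-0.012 -0.017 -0.006] op 0.469 tilt [-0.0001  0.0004] q [-0.7   0.22  1.56  0.    1.36 -2.67]
```

View pics/w3.png

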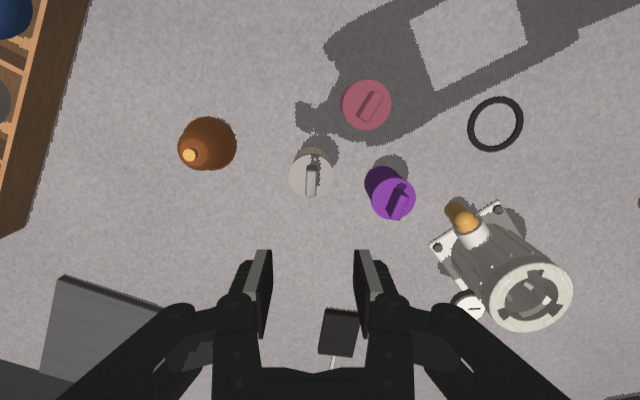

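View pics/w3e.png

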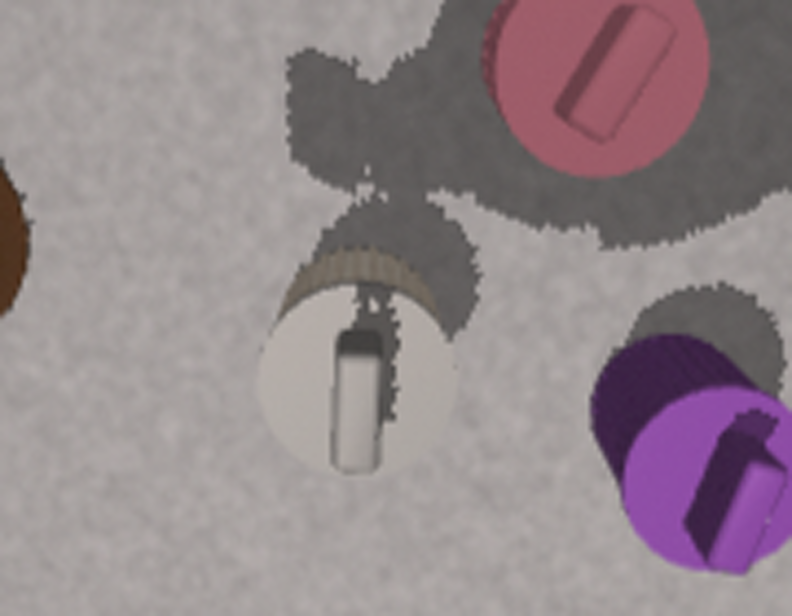

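Run:
```python
from h import *
E=lambda u,v,z:atz('w3',u/4.4+230,v/4.4+90,z)
print(E(357,412,.09),E(357,379,.064),E(457,379,.064)-E(258,379,.064))
d=E(356,468,.09)-E(359.5,354,.09);print(d,np.degrees(np.arctan2(d[1],d[0])))
to(.522,-.284,.076,112.5)
```

```text
[ 0.52205211 -0.28502886  0.09      ] [ 0.52194921 -0.28518449  0.064     ] [-0.01757293  0.04129237  0.        ]
[0.02302402 0.00897397 0.        ] 21.29412995137865
t 3.4 delta cm [-6.000e-02 -1.000e-02  1.553e+01] rows 3.1060373714043674 yaw_y 113.09 q6 -2.673 tilt [-0.e+00  2.e-04 -1.e+00]
rot z +rad 0.0103 (about tool z)
```

```bash
python3 -m inch '[{"delta_pos":[0,-0.1,4],"rotation":[0,0,0.014]},{"delta_pos":[0,0,4],"rotation":[0,0,0]},{"delta_pos":[0,0,4],"rotation":[0,0,0]},{"delta_pos":[0,0,2],"rotation":[0,0,0]},{"delta_pos":[0,0,1.6],"rotation":[0,0,0]},{"delta_pos":[0,0,0],"rotation":[0,0,0]}]'
python3 -c "
from h import *
st()"
python3 -m inch '[{"delta_pos":[0,0,0],"rotation":[0,0,0]},{"delta_pos":[0,0,0],"rotation":[0,0,0]},{"delta_pos":[0,0,0],"rotation":[0,0,0]},{"delta_pos":[0,0,0],"rotation":[0,0,0]},{"delta_pos":[0,0,0],"rotation":[0,0,0]},{"delta_pos":[0,0,0],"rotation":[0,0,0]},{"delta_pos":[0,0,0],"rotation":[0,0,0]},{"delta_pos":[0,0,0],"rotation":[0,0,0]}]' 0
python3 -c "
from h import *
st();snap('wrist','w4')"
```

```text
time_s: 4.0
eef_pos: [0.5202, -0.2852, 0.073]
eef_rot: [-0.001, -0.193, 0.981, 0.002]
wrist_force: [-1.2, -0.5, -0.2]
opening: 0.469
t 4.0 p [ 0.5202 -0.2852  0.073 ] yawy 112.3 F [-1.2  -0.51 -0.22] T [0.016 0.02  0.023] op 0.469 tilt [-0.0031  0.0027] q [-0.7   0.41  1.67  0.    1.07 -2.66]
time_s: 4.8
eef_pos: [0.5224, -0.2873, 0.0771]
eef_rot: [0.001, -0.194, 0.981, -0.001]
wrist_force: [-0.1, 0.3, 6.2]
opening: 0.096
t 4.8 p [ 0.5224 -0.2873  0.0771] yawy 112.35 F [-0.12  0.29  6.22] T [ 0.043 -0.     0.008] op 0.096 tilt [ 0.0025 -0.002 ] q [-0.7   0.4   1.66  0.    1.07 -2.66]
```

View pics/w4.png

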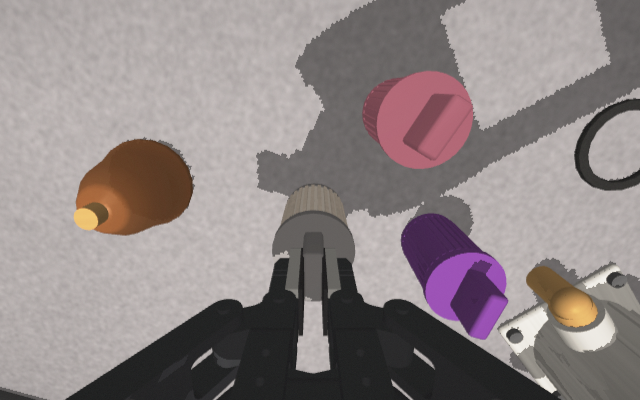

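```bash
python3 -m inch '[{"delta_pos":[0,0,-0.5],"rotation":[0,0,0]},{"delta_pos":[0,0,-1.5],"rotation":[0,0,0]},{"delta_pos":[0,0,-3],"rotation":[0,0,0]},{"delta_pos":[0,0,-4],"rotation":[0,0,0]},{"delta_pos":[0,0,-4],"rotation":[0,0,0]},{"delta_pos":[0,0,-2],"rotation":[0,0,0]},{"delta_pos":[0,0,-0.5],"rotation":[0,0,0]},{"delta_pos":[0,0,0],"rotation":[0,0,0]}]'
python3 -c "
from h import *
st();snap('wrist','w5');to(.5423,-.0405,.24)"
```

```text
time_s: 5.65
eef_pos: [0.5214, -0.2867, 0.2313]
eef_rot: [0.0, -0.194, 0.981, -0.001]
wrist_force: [-0.5, 0.5, 0.4]
opening: 0.098
t 5.65 p [ 0.5214 -0.2867  0.2313] yawy 112.35 F [-0.53  0.47  0.43] T [ 0.016 -0.017  0.007] op 0.098 tilt [ 0.0012 -0.0011] q [-0.7   0.22  1.56 -0.    1.36 -2.66]
t 5.7 delta cm [-11.33  21.91  -1.02] rows 4.936621169228085 yaw_y 112.35 q6 -2.663 tilt [-8.e-04  7.e-04 -1.e+00]
```

View pics/w5.png

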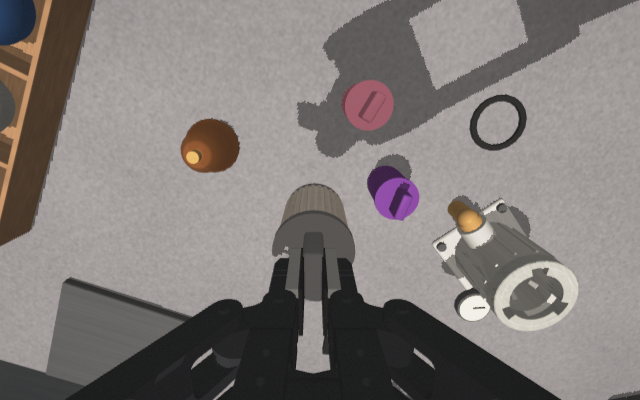

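```bash
python3 -c "
from h import *
crop('w5',250,170,380,300,5,'w5c')"
```

```text
(no output)
```

View pics/w5c.png

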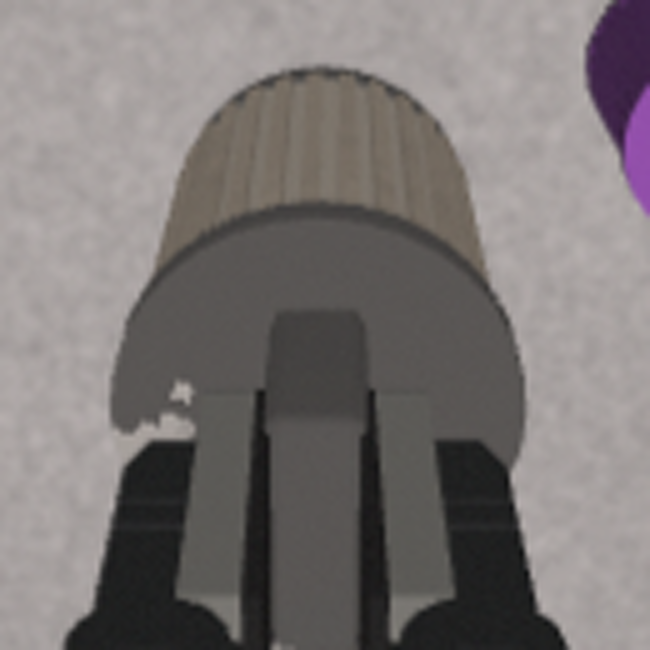

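```bash
python3 -c "
from h import *
np.set_printoptions(precision=4,suppress=True)
o=get_obs();Rm=q2R(o['eef_rot']);t=np.array(o['eef_pos'])
for dz in(.010,.013,.016):
  B=[]
  for u,v in [(320,218),(112,405),(523,400),(140,310),(500,310),(220,248),(420,248)]:
    p=atz('w5',u/5+250,v/5+170,t[2]-dz);B.append((Rm.T@(p-t))[:2])
  B=np.array(B);M=np.c_[2*B,np.ones(len(B))];x=np.linalg.lstsq(M,(B**2).sum(1),rcond=None)[0];print(dz,x[:2],np.sqrt(x[2]+x[0]**2+x[1]**2))
"
```

```text
0.01 [-0.0011 -0.0002] 0.022180593786300738
0.013 [-0.0028 -0.0002] 0.022609480379928232
0.016 [-0.0044 -0.0002] 0.02303836697355572
```

```bash
python3 -m inch '[{"delta_pos":[-1.8,3.6,0],"rotation":[0,0,0]},{"delta_pos":[-1.9,3.6,0],"rotation":[0,0,0]},{"delta_pos":[-1.9,3.6,0],"rotation":[0,0,0]},{"delta_pos":[-1.9,3.6,0],"rotation":[0,0,0]},{"delta_pos":[-1.9,3.6,0],"rotation":[0,0,0]},{"delta_pos":[-1.8,3.9,0],"rotation":[0,0,0]},{"delta_pos":[0,0,0],"rotation":[0,0,0]},{"delta_pos":[0,0,0],"rotation":[0,0,0]},{"delta_pos":[0,0,0],"rotation":[0,0,0]}]'
python3 -c "
from h import *
st();snap('wrist','w6');to(.5409,-.0411,.185);snap('scene','s6');crop('s6',260,120,380,250,4.6,'s6c')"
```

```text
time_s: 6.6
eef_pos: [0.541, -0.042, 0.229]
eef_rot: [-0.001, -0.194, 0.981, 0.0]
wrist_force: [0.3, -0.3, -0.0]
opening: 0.101
t 6.6 p [ 0.541 -0.042  0.229] yawy 112.33 F [ 0.26 -0.28 -0.02] T [-0.046 -0.044 -0.002] op 0.101 tilt [-0.0021  0.0001] q [-0.3   0.11  1.69 -0.    1.34 -2.26]
t 6.65 delta cm [-0.03  0.13  4.43] rows 0.8873214455398495 yaw_y 112.28 q6 -2.256 tilt [-1.6e-03  1.0e-04 -1.0e+00]
```

View pics/w6.png

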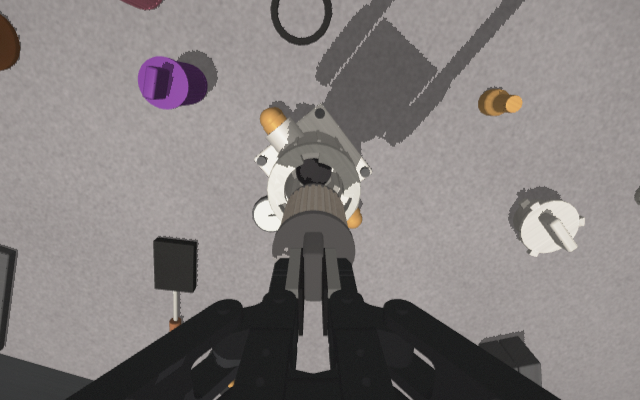

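View pics/s6c.png

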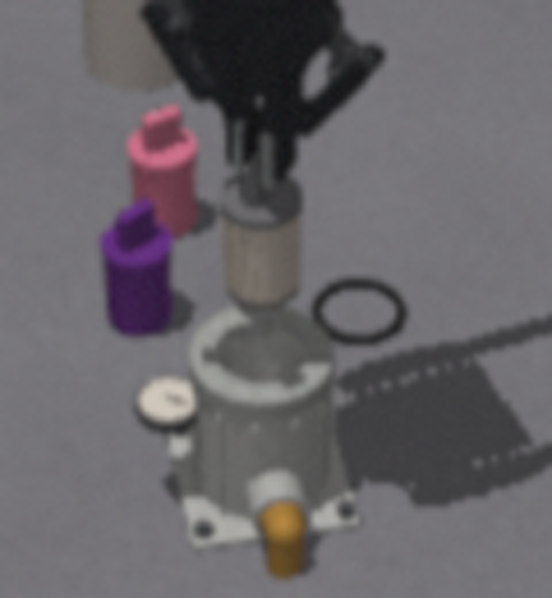

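```bash
python3 -m inch '[{"delta_pos":[0,0.08,2],"rotation":[0,0,0]},{"delta_pos":[0,0,2],"rotation":[0,0,0]},{"delta_pos":[0,0,1],"rotation":[0,0,0]},{"delta_pos":[0,0,1],"rotation":[0,0,0]},{"delta_pos":[0,0,0],"rotation":[0,0,0]}]'
python3 -c "
from h import *
st();snap('wrist','w7');snap('scene','s7');crop('s7',260,120,380,250,4.6,'s7c');crop('w7',210,130,410,260,4,'w7c')"
```

```text
time_s: 7.2
eef_pos: [0.5405, -0.041, 0.169]
eef_rot: [-0.001, -0.193, 0.981, 0.001]
wrist_force: [0.0, -0.2, -0.9]
opening: 0.096
t 7.2 p [ 0.5405 -0.041   0.169 ] yawy 112.31 F [ 0.02 -0.17 -0.9 ] T [-0.022 -0.002  0.053] op 0.096 tilt [-0.0022  0.0006] q [-0.29  0.17  1.75 -0.    1.22 -2.25]
```

View pics/w7c.png

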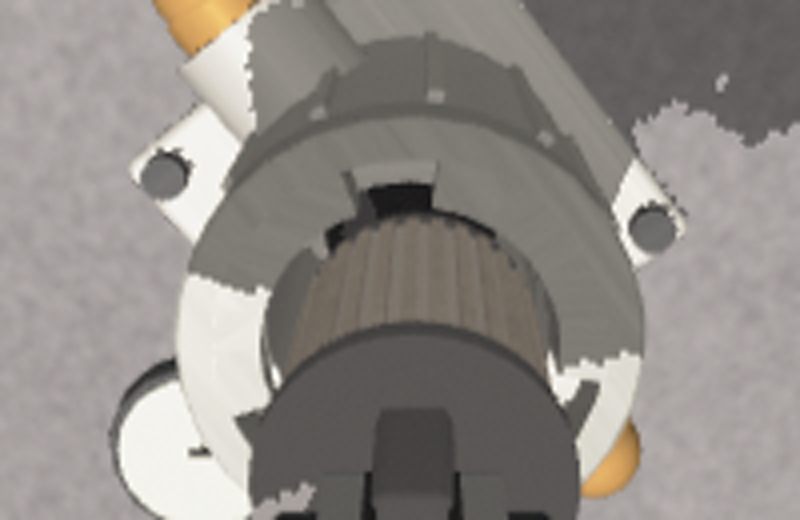

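View pics/s7c.png

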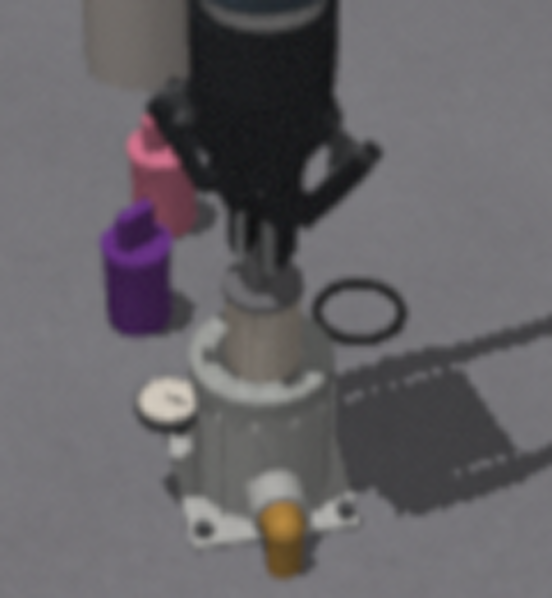

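```bash
python3 -m inch '[{"delta_pos":[0,0,1],"rotation":[0,0,0]},{"delta_pos":[0,0,0.8],"rotation":[0,0,0]},{"delta_pos":[0,0,0.4],"rotation":[0,0,0]},{"delta_pos":[0,0,0.4],"rotation":[0,0,0]}]'
python3 -m inch '[{"delta_pos":[0,0,0.4],"rotation":[0,0,0]},{"delta_pos":[0,0,0.4],"rotation":[0,0,0]}]'
python3 -c "
from h import *
st()
d=atz('w7',395/4+210,165/4+130,.104)-np.array([.5423,-.0405,.104]);print(d,np.degrees(np.arctan2(d[1],d[0])))"
```

```text
time_s: 7.7
eef_pos: [0.541, -0.0405, 0.1437]
eef_rot: [-0.0, -0.194, 0.981, 0.0]
wrist_force: [0.3, -0.4, -1.0]
opening: 0.096
time_s: 7.9
eef_pos: [0.5414, -0.0407, 0.136]
eef_rot: [0.0, -0.194, 0.981, -0.0]
wrist_force: [1.0, 1.5, 0.5]
opening: 0.097
t 7.9 p [ 0.5414 -0.0407  0.136 ] yawy 112.36 F [0.99 1.46 0.53] T [ 0.009  0.027 -0.021] op 0.097 tilt [ 0.0002 -0.0001] q [-0.29  0.22  1.77 -0.    1.15 -2.25]
[-2.93778747e-02 -1.45354162e-02 -1.38777878e-17] -153.6749795099627
```

```bash
python3 -m inch '[{"delta_pos":[0,0,0.6],"rotation":[0,0,0]},{"delta_pos":[0,0,0.6],"rotation":[0,0,0]},{"delta_pos":[0,0,0.5],"rotation":[0,0,0]}]'
python3 -m inch '[{"delta_pos":[0,0,0.4],"rotation":[0,0,0]},{"delta_pos":[0,0,0.3],"rotation":[0,0,0]},{"delta_pos":[0,0,0.2],"rotation":[0,0,0]}]'
python3 -c "
from h import *
st()"
```

```text
time_s: 8.2
eef_pos: [0.5411, -0.0407, 0.1187]
eef_rot: [-0.0, -0.194, 0.981, 0.0]
wrist_force: [-0.2, -0.9, -0.2]
opening: 0.094
time_s: 8.5
eef_pos: [0.5412, -0.0406, 0.11]
eef_rot: [-0.0, -0.194, 0.981, 0.0]
wrist_force: [0.4, -0.3, -0.8]
opening: 0.098
t 8.5 p [ 0.5412 -0.0406  0.11  ] yawy 112.36 F [ 0.43 -0.31 -0.78] T [ 0.001 -0.025 -0.051] op 0.098 tilt [-0.0002  0.0001] q [-0.29  0.25  1.79  0.    1.1  -2.25]
```

```bash
python3 -m inch '[{"delta_pos":[0,0,0.15],"rotation":[0,0,0]},{"delta_pos":[0,0,0.1],"rotation":[0,0,0]},{"delta_pos":[0,0,0],"rotation":[0,0,0]}]'
python3 -m inch '[{"delta_pos":[0,0,0.1],"rotation":[0,0,0]},{"delta_pos":[0,0,0],"rotation":[0,0,0]}]'
```

```text
time_s: 8.8
eef_pos: [0.5412, -0.0407, 0.1077]
eef_rot: [-0.0, -0.194, 0.981, 0.0]
wrist_force: [-0.4, 0.6, -0.7]
opening: 0.094
time_s: 9.0
eef_pos: [0.5415, -0.0407, 0.1072]
eef_rot: [0.0, -0.194, 0.981, -0.0]
wrist_force: [-0.1, 0.9, 2.3]
opening: 0.095
```

```bash
python3 -m inch '[{"delta_pos":[0,0,0],"rotation":[0,0,0]},{"delta_pos":[0,0,0],"rotation":[0,0,0]},{"delta_pos":[0,0,0],"rotation":[0,0,0]},{"delta_pos":[0,0,0],"rotation":[0,0,0]}]' 3.2
python3 -m inch '[{"delta_pos":[0,0,-1],"rotation":[0,0,0]},{"delta_pos":[0,0,-3],"rotation":[0,0,0]},{"delta_pos":[0,0,-4],"rotation":[0,0,0]},{"delta_pos":[0,0,-4],"rotation":[0,0,0]},{"delta_pos":[0,0,-1],"rotation":[0,0,0]},{"delta_pos":[0,0,0],"rotation":[0,0,0]},{"delta_pos":[0,0,0],"rotation":[0,0,0]}]'
python3 -c "
from h import *
st();snap('wrist','w8');crop('w8',230,120,400,250,4.6,'w8c')"
```

```text
time_s: 9.4
eef_pos: [0.5412, -0.0407, 0.1068]
eef_rot: [-0.0, -0.194, 0.981, 0.0]
wrist_force: [-0.2, 0.8, 0.6]
opening: 0.374
time_s: 10.1
eef_pos: [0.5406, -0.0405, 0.2359]
eef_rot: [-0.001, -0.194, 0.981, 0.0]
wrist_force: [0.4, -0.2, -0.5]
opening: 0.372
t 10.1 p [ 0.5406 -0.0405  0.2359] yawy 112.36 F [ 0.45 -0.18 -0.48] T [ 0.017 -0.032  0.038] op 0.372 tilt [-0.0012  0.0004] q [-0.29  0.1   1.68  0.    1.35 -2.25]
```

View pics/w8c.png

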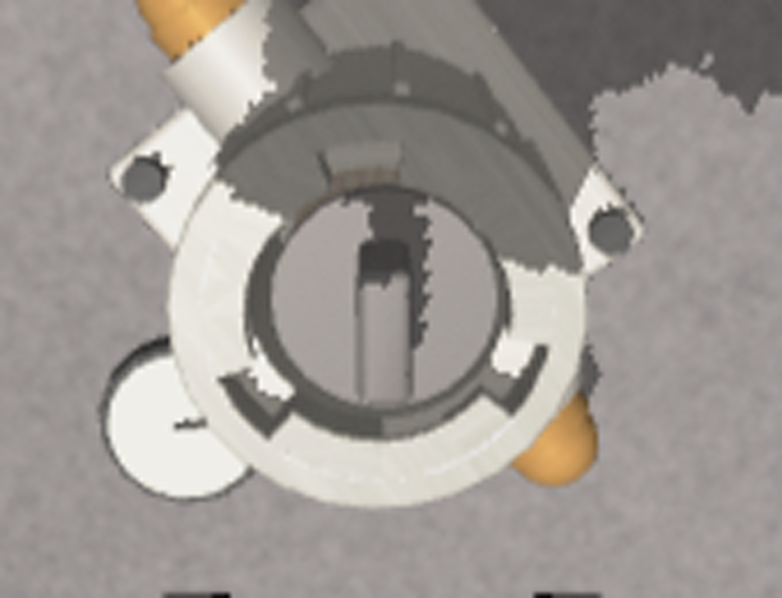

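Run:
```python
from h import *
np.set_printoptions(precision=4,suppress=True)
P=lambda u,v,z:atz('w8',u/4.6+230,v/4.6+120,z)
def circ(B):
    B=np.array(B)[:,:2];M=np.c_[2*B,np.ones(len(B))];x=np.linalg.lstsq(M,(B**2).sum(1),rcond=None)[0];return x[:2],np.sqrt(x[2]+x[0]**2+x[1]**2)
c,r=circ([P(*p,.104) for p in [(170,310),(587,305),(380,103),(377,507)]]);print('rim',c,r)
for p in [(362,147),(531,382),(244,409)]:
  for c0 in [c,np.array([.5423,-.0405])]:
    d=P(*p,.104)[:2]-c0;print(np.hypot(*d),np.degrees(np.arctan2(d[1],d[0])))
print('el',circ([P(*p,.094) for p in [(270,300),(500,300),(385,188),(385,408)]]), 'fin',P(385,335,.12))
to(.4998,.2344,.231,-25.7)
```

```text
rim [ 0.5421 -0.0401] 0.04056839559929568
0.03276332108564959 -152.31200198564187
0.03273534106199783 -153.03496842786447
0.03306457834329366 87.39547739822149
0.03343715264173706 87.70723613950247
0.03304753786180937 -31.326406006956194
0.03271005144077551 -30.907995076787405
el (array([ 0.5419, -0.0388]), np.float64(0.022959291144245622)) fin [ 0.5408 -0.0394  0.12  ]
t 10.15 delta cm [-6.71 26.95  0.44] rows 5.5552078253592185 yaw_y 112.35 q6 -2.255 tilt [-0.0028  0.0008 -1.    ]
rot z +rad -0.7321 (about tool z)
```

```bash
python3 -m inch '[{"delta_pos":[-1.1,4.5,0],"rotation":[0,0,0]},{"delta_pos":[-1.1,4.5,0],"rotation":[0,0,0]},{"delta_pos":[-1.1,4.5,0],"rotation":[0,0,0]},{"delta_pos":[-1.1,4.5,0],"rotation":[0,0,0]},{"delta_pos":[-1.1,4.5,0],"rotation":[0,0,0]},{"delta_pos":[-1.2,4.5,0.5],"rotation":[0,0,-0.144]},{"delta_pos":[0,0,0],"rotation":[0,0,-0.147]},{"delta_pos":[0,0,0],"rotation":[0,0,-0.147]},{"delta_pos":[0,0,0],"rotation":[0,0,-0.147]},{"delta_pos":[0,0,0],"rotation":[0,0,-0.147]}]' 3.6
python3 -m inch '[{"delta_pos":[0,0,0],"rotation":[0,0,0]},{"delta_pos":[0,0,0],"rotation":[0,0,0]}]'
python3 -c "
from h import *
st();snap('wrist','w9');crop('w9',250,110,380,220,6,'w9c')"
```

```text
time_s: 11.15
eef_pos: [0.4992, 0.2345, 0.2293]
eef_rot: [-0.002, -0.535, 0.845, 0.001]
wrist_force: [0.1, -0.6, 0.8]
opening: 0.417
time_s: 11.35
eef_pos: [0.4998, 0.2343, 0.2303]
eef_rot: [-0.001, -0.53, 0.848, 0.0]
wrist_force: [-0.0, -0.4, -0.2]
opening: 0.423
t 11.35 p [0.4998 0.2343 0.2303] yawy 154.07 F [-0.03 -0.41 -0.17] T [-0.026  0.005  0.044] op 0.423 tilt [-0.0027 -0.0006] q [ 0.22  0.13  1.66 -0.    1.35 -2.47]
```

View pics/w9c.png

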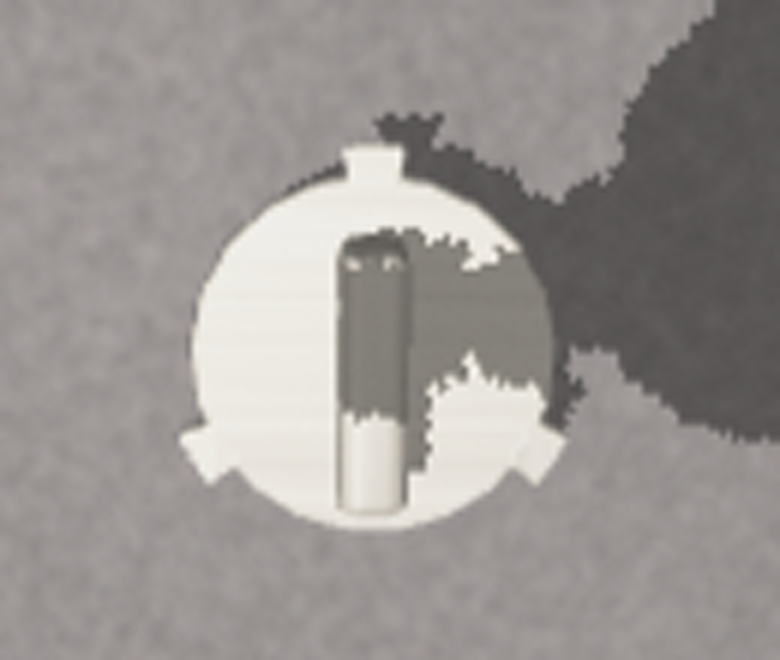

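Run:
```python
from h import *
P=lambda u,v,z:atz('w9',u/6+250,v/6+110,z)
print(P(373,352,.034),P(373,383,.057), 'w',P(193,352,.034)-P(553,352,.034))
c=P(373,352,.034)
for p in [(374,145),(195,461),(551,461)]:
    d=P(*p,.034)-c;print(np.hypot(*d[:2]),np.degrees(np.arctan2(d[1],d[0])))
to(.4998,.2344,.042,154.1)
```

```text
[0.49946963 0.23325502 0.034     ] [0.49941391 0.23306275 0.057     ] w [ 0.05805555 -0.02832685  0.        ]
0.036755508208916134 -116.26561591106524
0.038399788283916325 6.09259088404786
0.038427898344131774 121.8971173397185
t 11.4 delta cm [-2.000e-02 -1.000e-02  1.886e+01] rows 3.7720741565953917 yaw_y 154.09 q6 -2.466 tilt [-2.1e-03 -4.0e-04 -1.0e+00]
rot z +rad -0.0002 (about tool z)
```

```bash
python3 -m inch '[{"delta_pos":[0.05,0,4],"rotation":[0,0,0]},{"delta_pos":[0,0,4],"rotation":[0,0,0]},{"delta_pos":[0,0,4],"rotation":[0,0,0]},{"delta_pos":[0,0,4],"rotation":[0,0,0]},{"delta_pos":[0,0,2],"rotation":[0,0,0]},{"delta_pos":[0,0,1],"rotation":[0,0,0]},{"delta_pos":[0,0,0],"rotation":[0,0,0]},{"delta_pos":[0,0,0],"rotation":[0,0,0]}]'
python3 -c "
from h import *
st()"
python3 -m inch '[{"delta_pos":[0,0,0],"rotation":[0,0,0]},{"delta_pos":[0,0,0],"rotation":[0,0,0]},{"delta_pos":[0,0,0],"rotation":[0,0,0]},{"delta_pos":[0,0,0],"rotation":[0,0,0]},{"delta_pos":[0,0,0],"rotation":[0,0,0]},{"delta_pos":[0,0,0],"rotation":[0,0,0]},{"delta_pos":[0,0,0],"rotation":[0,0,0]}]' 0
python3 -c "
from h import *
st()"
```

```text
time_s: 12.2
eef_pos: [0.5012, 0.2343, 0.0428]
eef_rot: [0.001, -0.532, 0.847, -0.0]
wrist_force: [-0.5, 0.3, 0.0]
opening: 0.424
t 12.2 p [0.5012 0.2343 0.0428] yawy 154.24 F [-0.49  0.27  0.02] T [ 0.024 -0.022  0.02 ] op 0.424 tilt [0.0016 0.0004] q [ 0.22  0.38  1.79  0.    0.97 -2.47]
time_s: 12.9
eef_pos: [0.5015, 0.2345, 0.0433]
eef_rot: [0.001, -0.532, 0.847, -0.0]
wrist_force: [-1.1, 0.7, 6.8]
opening: 0.124
t 12.9 p [0.5015 0.2345 0.0433] yawy 154.3 F [-1.09  0.65  6.81] T [-0.01   0.059  0.017] op 0.124 tilt [0.0026 0.0007] q [ 0.22  0.38  1.79  0.    0.97 -2.47]
```

```bash
python3 -m inch '[{"delta_pos":[0,0,-0.5],"rotation":[0,0,0]},{"delta_pos":[0,0,-2],"rotation":[0,0,0]},{"delta_pos":[0,0,-4],"rotation":[0,0,0]},{"delta_pos":[0,0,-4],"rotation":[0,0,0]},{"delta_pos":[0,0,-4],"rotation":[0,0,0]},{"delta_pos":[0,0,-3],"rotation":[0,0,0]},{"delta_pos":[0,0,-1.5],"rotation":[0,0,0]},{"delta_pos":[0,0,0],"rotation":[0,0,0]},{"delta_pos":[0,0,0],"rotation":[0,0,0]}]'
python3 -c "
from h import *
st();snap('wrist','w10');to(.5423,-.0405,.2331,118);crop('w10',240,180,390,300,5.2,'w10c')"
```

```text
time_s: 13.8
eef_pos: [0.4994, 0.2338, 0.2301]
eef_rot: [-0.001, -0.532, 0.847, 0.0]
wrist_force: [-0.0, -0.4, -2.6]
opening: 0.119
t 13.8 p [0.4994 0.2338 0.2301] yawy 154.29 F [-0.02 -0.44 -2.61] T [-0.027  0.015  0.063] op 0.119 tilt [-0.0023 -0.0006] q [ 0.22  0.13  1.67 -0.    1.35 -2.47]
t 13.85 delta cm [ 22.83 -15.8   -0.36] rows 5.553177209284735 yaw_y 154.29 q6 -2.47 tilt [-3.8e-03 -9.0e-04 -1.0e+00]
rot z +rad 0.6334 (about tool z)
```

View pics/w10c.png

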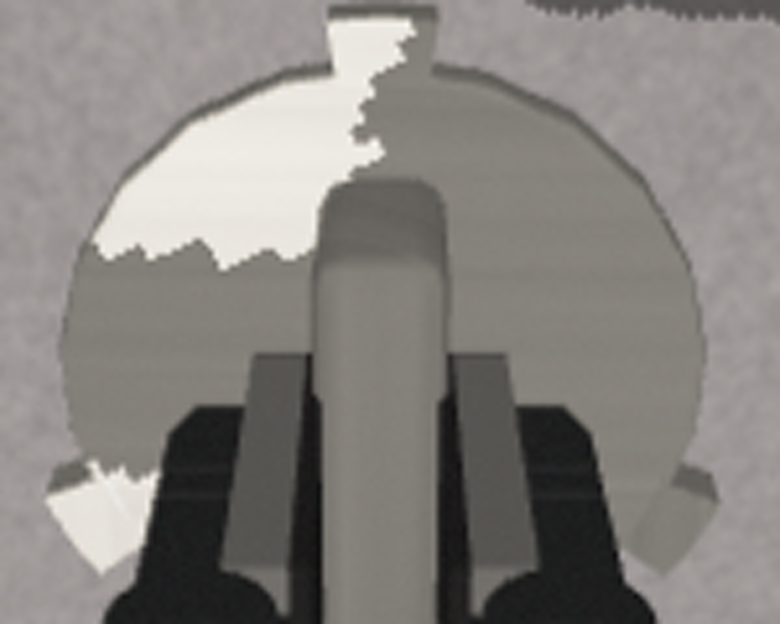

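```bash
python3 -c "
from h import *
np.set_printoptions(precision=4,suppress=True)
o=get_obs();Rm=q2R(o['eef_rot']);t=np.array(o['eef_pos'])
for dz in(.007,.0093,.012):
  f=lambda u,v:(Rm.T@(atz('w10',u/5.2+240,v/5.2+180,t[2]-dz)-t))[:2]
  B=np.array([f(*p) for p in [(62,350),(705,350),(285,78),(478,78),(185,122),(577,125),(122,185),(645,185)]])
  M=np.c_[2*B,np.ones(len(B))];x=np.linalg.lstsq(M,(B**2).sum(1),rcond=None)[0];c=x[:2];print(dz,c,np.sqrt(x[2]+x[0]**2+x[1]**2))
  for p in [(383,8),(75,535),(692,535)]: d=f(*p)-c;print(d,np.hypot(*d),np.degrees(np.arctan2(d[1],d[0])))
"
```

```text
0.007 [ 0.002  -0.0001] 0.03231189308918029
[0.0378 0.    ] 0.037840780979181504 0.04725436293075273
[-0.0192 -0.0321] 0.03736924292510119 -120.87323193309778
[-0.0193  0.0323] 0.0376542568298844 120.87121852309218
0.0093 [ 0.0007 -0.0001] 0.032802697631201756
[0.0384 0.    ] 0.03841556708431507 0.047254362930707186
[-0.0195 -0.0326] 0.03793686655857019 -120.87323193309781
[-0.0196  0.0328] 0.03822620970889227 120.87121852309218
0.012 [-0.0007 -0.0001] 0.03337885948487916
[0.0391 0.    ] 0.03909031599034145 0.047254362930687584
[-0.0198 -0.0331] 0.03860320734568607 -120.87323193309784
[-0.02    0.0334] 0.03889763265381452 120.87121852309224
```

```bash
python3 -m inch '[{"delta_pos":[3.5,-2.4,0],"rotation":[0,0,0]},{"delta_pos":[3.9,-2.7,0],"rotation":[0,0,0]},{"delta_pos":[3.9,-2.7,0],"rotation":[0,0,0]},{"delta_pos":[3.9,-2.7,0],"rotation":[0,0,0]},{"delta_pos":[3.9,-2.7,0],"rotation":[0,0,0]},{"delta_pos":[3.7,-2.6,0],"rotation":[0,0,0.127]},{"delta_pos":[0,0,0],"rotation":[0,0,0.127]},{"delta_pos":[0,0,0],"rotation":[0,0,0.127]},{"delta_pos":[0,0,0],"rotation":[0,0,0.127]},{"delta_pos":[0,0,0],"rotation":[0,0,0.126]}]'
python3 -m inch '[{"delta_pos":[0,0,3],"rotation":[0,0,0]},{"delta_pos":[0,0,2],"rotation":[0,0,0]},{"delta_pos":[0,0,0],"rotation":[0,0,0]},{"delta_pos":[0,0,0],"rotation":[0,0,0]}]'
python3 -c "
from h import *
st();snap('wrist','w11');to(.5425,-.0403,.145,118)"
```

```text
time_s: 14.85
eef_pos: [0.5424, -0.0399, 0.2289]
eef_rot: [-0.002, -0.239, 0.971, 0.001]
wrist_force: [-0.8, -0.5, -2.6]
opening: 0.12
time_s: 15.25
eef_pos: [0.5428, -0.0397, 0.1803]
eef_rot: [-0.001, -0.242, 0.97, 0.001]
wrist_force: [0.9, 1.1, -2.0]
opening: 0.12
t 15.25 p [ 0.5428 -0.0397  0.1803] yawy 117.97 F [ 0.86  1.11 -2.  ] T [-0.058 -0.043  0.012] op 0.12 tilt [-0.0033  0.001 ] q [-0.29  0.17  1.73 -0.    1.25 -2.35]
t 15.3 delta cm [0.13 0.02 3.66] rows 0.7322682442697338 yaw_y 117.97 q6 -2.35 tilt [-9.e-04  2.e-04 -1.e+00]
rot z +rad -0.0004 (about tool z)
```

View pics/w11.png

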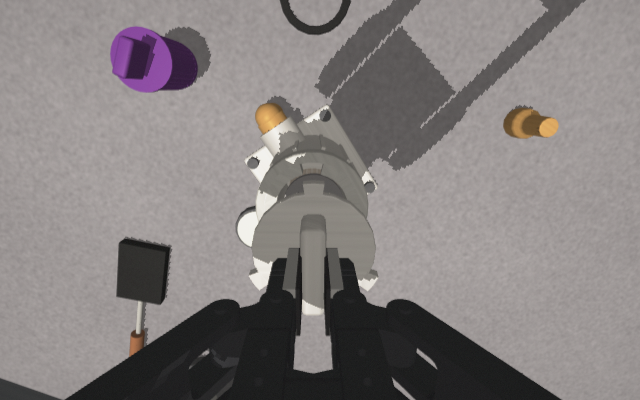

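```bash
python3 -m inch '[{"delta_pos":[0.03,0,2],"rotation":[0,0,0]},{"delta_pos":[0,0,1],"rotation":[0,0,0]},{"delta_pos":[0,0,0],"rotation":[0,0,0]},{"delta_pos":[0,0,0],"rotation":[0,0,0]}]'
python3 -c "
from h import *
st();snap('wrist','w12');to(.5425,-.0399,.145,118);snap('scene','s12');crop('s12',270,130,370,230,6,'s12c');crop('w12',230,130,400,300,4,'w12c')"
```

```text
time_s: 15.7
eef_pos: [0.5438, -0.0401, 0.1524]
eef_rot: [0.0, -0.242, 0.97, -0.0]
wrist_force: [-0.3, 0.0, -3.0]
opening: 0.116
t 15.7 p [ 0.5438 -0.0401  0.1524] yawy 117.97 F [-0.29  0.03 -3.04] T [ 0.069 -0.009  0.014] op 0.116 tilt [ 0.0004 -0.0001] q [-0.29  0.2   1.75 -0.    1.19 -2.35]
t 15.75 delta cm [0.13 0.1  0.77] rows 0.1580103579318197 yaw_y 117.97 q6 -2.35 tilt [ 1.2e-03 -4.0e-04 -1.0e+00]
rot z +rad -0.0005 (about tool z)
```

View pics/w12c.png

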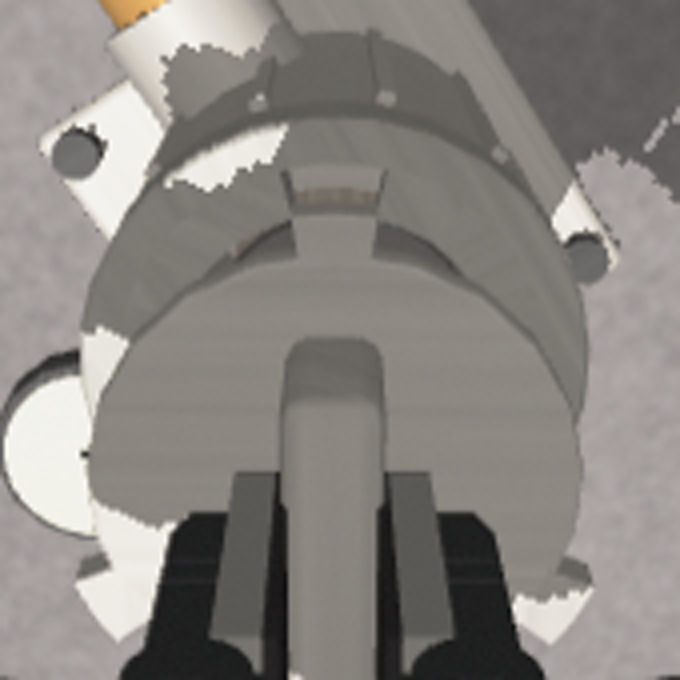

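View pics/s12c.png

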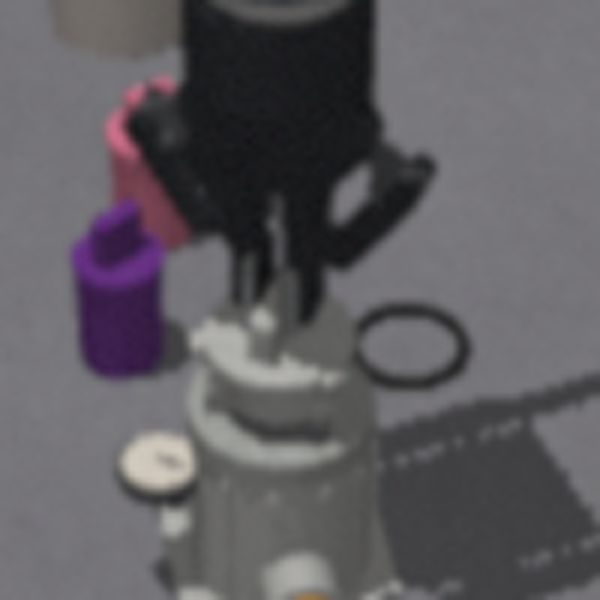

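```bash
python3 -m inch '[{"delta_pos":[0.08,0.06,0.4],"rotation":[0,0,0]},{"delta_pos":[0,0,0.2],"rotation":[0,0,0]},{"delta_pos":[0,0,0.2],"rotation":[0,0,0]}]'
python3 -m inch '[{"delta_pos":[0,0,0.2],"rotation":[0,0,0]},{"delta_pos":[0,0,0.1],"rotation":[0,0,0]}]'
python3 -m inch '[{"delta_pos":[0,0,0.1],"rotation":[0,0,0]},{"delta_pos":[0,0,0.1],"rotation":[0,0,0]}]'
python3 -c "
from h import *
st()"
```

```text
time_s: 16.1
eef_pos: [0.5425, -0.0399, 0.1437]
eef_rot: [0.0, -0.242, 0.97, -0.0]
wrist_force: [-0.3, 0.0, -2.6]
opening: 0.123
time_s: 16.3
eef_pos: [0.5424, -0.0398, 0.1405]
eef_rot: [-0.0, -0.242, 0.97, 0.0]
wrist_force: [0.1, -0.2, -2.7]
opening: 0.119
time_s: 16.5
eef_pos: [0.5426, -0.0399, 0.1387]
eef_rot: [0.0, -0.242, 0.97, -0.0]
wrist_force: [-0.2, -0.0, -2.4]
opening: 0.124
t 16.5 p [ 0.5426 -0.0399  0.1387] yawy 117.97 F [-0.22 -0.04 -2.43] T [ 0.025 -0.004 -0.018] op 0.124 tilt [ 0. -0.] q [-0.29  0.22  1.77 -0.    1.16 -2.35]
```

```bash
python3 -m inch '[{"delta_pos":[0,0,0.15],"rotation":[0,0,0]},{"delta_pos":[0,0,0.15],"rotation":[0,0,0]}]'
python3 -m inch '[{"delta_pos":[0,0,0.15],"rotation":[0,0,0]},{"delta_pos":[0,0,0.15],"rotation":[0,0,0]}]'
python3 -m inch '[{"delta_pos":[0,0,0.15],"rotation":[0,0,0]},{"delta_pos":[0,0,0.1],"rotation":[0,0,0]},{"delta_pos":[0,0,0],"rotation":[0,0,0]}]'
python3 -c "
from h import *
st()"
```

```text
time_s: 16.7
eef_pos: [0.5432, -0.0401, 0.1365]
eef_rot: [0.001, -0.242, 0.97, -0.0]
wrist_force: [-0.7, 0.3, 4.5]
opening: 0.12
time_s: 16.9
eef_pos: [0.5431, -0.0401, 0.1335]
eef_rot: [0.001, -0.242, 0.97, -0.0]
wrist_force: [-0.6, -0.4, 4.6]
opening: 0.119
time_s: 17.2
eef_pos: [0.543, -0.0401, 0.1306]
eef_rot: [0.0, -0.242, 0.97, -0.0]
wrist_force: [-1.4, 0.3, 5.1]
opening: 0.12
t 17.2 p [ 0.543  -0.0401  0.1306] yawy 117.97 F [-1.36  0.31  5.12] T [-0.093  0.065 -0.005] op 0.12 tilt [ 0.0011 -0.0004] q [-0.29  0.23  1.77 -0.    1.14 -2.35]
```

Spring contact came at the expected height and force. Going on in small steps to just above the ledge.

```bash
python3 -m inch '[{"delta_pos":[0,0,0.1],"rotation":[0,0,0]},{"delta_pos":[0,0,0.1],"rotation":[0,0,0]},{"delta_pos":[0,0,0],"rotation":[0,0,0]}]'
python3 -m inch '[{"delta_pos":[0,0,0.05],"rotation":[0,0,0]},{"delta_pos":[0,0,0.05],"rotation":[0,0,0]},{"delta_pos":[0,0,0],"rotation":[0,0,0]}]'
python3 -c "
from h import *
st()"
```

```text
time_s: 17.5
eef_pos: [0.543, -0.0401, 0.1287]
eef_rot: [0.001, -0.242, 0.97, -0.0]
wrist_force: [-0.1, -0.2, 5.9]
opening: 0.121
time_s: 17.8
eef_pos: [0.5431, -0.0401, 0.1279]
eef_rot: [0.001, -0.242, 0.97, -0.0]
wrist_force: [-1.4, -0.5, 6.6]
opening: 0.118
t 17.8 p [ 0.5431 -0.0401  0.1279] yawy 117.97 F [-1.44 -0.5   6.58] T [-0.127  0.122 -0.013] op 0.118 tilt [ 0.0013 -0.0004] q [-0.29  0.23  1.77 -0.    1.14 -2.35]
```

```bash
python3 -m inch '[{"delta_pos":[0,0,0],"rotation":[0,0,0.06]},{"delta_pos":[0,0,0],"rotation":[0,0,0.08]},{"delta_pos":[0,0,0],"rotation":[0,0,0]}]'
python3 -c "
from h import *
st()"
python3 -m inch '[{"delta_pos":[0,0,0],"rotation":[0,0,0.08]},{"delta_pos":[0,0,0],"rotation":[0,0,0.08]},{"delta_pos":[0,0,0],"rotation":[0,0,0]}]'
python3 -c "
from h import *
st()"
```

```text
time_s: 18.1
eef_pos: [0.5434, -0.0401, 0.128]
eef_rot: [0.001, -0.172, 0.985, -0.0]
wrist_force: [0.2, 0.4, 6.0]
opening: 0.116
t 18.1 p [ 0.5434 -0.0401  0.128 ] yawy 109.82 F [0.22 0.41 6.04] T [-0.101  0.031 -0.024] op 0.116 tilt [ 0.002  -0.0005] q [-0.29  0.23  1.77  0.    1.14 -2.21]
time_s: 18.4
eef_pos: [0.5436, -0.0402, 0.1282]
eef_rot: [0.001, -0.093, 0.996, -0.0]
wrist_force: [-0.7, -0.7, 7.0]
opening: 0.117
t 18.4 p [ 0.5436 -0.0402  0.1282] yawy 100.65 F [-0.66 -0.73  7.02] T [-0.129 -0.068 -0.031] op 0.117 tilt [ 0.0024 -0.0007] q [-0.29  0.23  1.77  0.    1.14 -2.05]
```

```bash
python3 -m inch '[{"delta_pos":[0,0,0],"rotation":[0,0,0.1]},{"delta_pos":[0,0,0],"rotation":[0,0,0.1]},{"delta_pos":[0,0,0],"rotation":[0,0,0.1]},{"delta_pos":[0,0,0],"rotation":[0,0,0]}]'
python3 -c "
from h import *
st()"
python3 -m inch '[{"delta_pos":[0,0,0],"rotation":[0,0,0.08]},{"delta_pos":[0,0,0],"rotation":[0,0,0.08]},{"delta_pos":[0,0,0],"rotation":[0,0,0.06]},{"delta_pos":[0,0,0],"rotation":[0,0,0]}]'
python3 -c "
from h import *
st()"
```

```text
time_s: 18.8
eef_pos: [0.5435, -0.0402, 0.1281]
eef_rot: [0.001, 0.057, 0.998, -0.0]
wrist_force: [-0.5, 0.1, 6.7]
opening: 0.117
t 18.8 p [ 0.5435 -0.0402  0.1281] yawy 83.43 F [-0.5   0.09  6.75] T [-0.238 -0.022 -0.037] op 0.117 tilt [ 0.0023 -0.0008] q [-0.29  0.23  1.77 -0.    1.14 -1.75]
time_s: 19.2
eef_pos: [0.5433, -0.0404, 0.128]
eef_rot: [0.001, 0.166, 0.986, -0.0]
wrist_force: [0.3, -1.2, 5.8]
opening: 0.117
t 19.2 p [ 0.5433 -0.0404  0.128 ] yawy 70.89 F [ 0.35 -1.22  5.8 ] T [-0.39   0.118 -0.017] op 0.117 tilt [ 0.0018 -0.0011] q [-0.29  0.23  1.77 -0.    1.14 -1.53]
```

```bash
python3 -m inch '[{"delta_pos":[0,0,0],"rotation":[0,0,0.04]},{"delta_pos":[0,0,0],"rotation":[0,0,0.04]},{"delta_pos":[0,0,0],"rotation":[0,0,0]}]'
python3 -c "
from h import *
st()"
python3 -m inch '[{"delta_pos":[0,0,0],"rotation":[0,0,0.03]},{"delta_pos":[0,0,0],"rotation":[0,0,0]}]'
python3 -c "
from h import *
st()"
python3 -m inch '[{"delta_pos":[0,0,0],"rotation":[0,0,0.02]},{"delta_pos":[0,0,0],"rotation":[0,0,0]}]'
python3 -c "
from h import *
st()"
```

```text
time_s: 19.5
eef_pos: [0.5431, -0.0406, 0.128]
eef_rot: [0.001, 0.205, 0.979, -0.001]
wrist_force: [-0.9, -1.2, 6.5]
opening: 0.118
t 19.5 p [ 0.5431 -0.0406  0.128 ] yawy 66.36 F [-0.9  -1.21  6.54] T [-0.506  0.251  0.077] op 0.118 tilt [ 0.0014 -0.0015] q [-0.29  0.23  1.77 -0.    1.14 -1.45]
time_s: 19.7
eef_pos: [0.5429, -0.041, 0.128]
eef_rot: [0.001, 0.219, 0.976, -0.001]
wrist_force: [-2.6, -3.6, 6.5]
opening: 0.122
t 19.7 p [ 0.5429 -0.041   0.128 ] yawy 64.68 F [-2.55 -3.57  6.48] T [-0.743  0.448  0.256] op 0.122 tilt [ 0.0007 -0.0022] q [-0.29  0.23  1.77 -0.    1.14 -1.42]
time_s: 19.9
eef_pos: [0.5429, -0.0411, 0.128]
eef_rot: [0.001, 0.229, 0.974, -0.001]
wrist_force: [-1.9, -4.2, 7.2]
opening: 0.121
t 19.9 p [ 0.5429 -0.0411  0.128 ] yawy 63.58 F [-1.95 -4.17  7.17] T [-0.83  0.4   0.52] op 0.121 tilt [ 0.0007 -0.0025] q [-0.29  0.23  1.77 -0.    1.14 -1.4 ]
```

```bash
python3 -m inch '[{"delta_pos":[0,0,-0.1],"rotation":[0,0,-0.025]},{"delta_pos":[0,0,-0.15],"rotation":[0,0,0]},{"delta_pos":[0,0,-0.15],"rotation":[0,0,0]},{"delta_pos":[0,0,-0.1],"rotation":[0,0,0]},{"delta_pos":[0,0,0],"rotation":[0,0,0]}]'
python3 -c "
from h import *
st()"
```

```text
time_s: 20.4
eef_pos: [0.5425, -0.0406, 0.1322]
eef_rot: [0.0, 0.217, 0.976, -0.001]
wrist_force: [-1.0, -5.9, 1.8]
opening: 0.123
t 20.4 p [ 0.5425 -0.0406  0.1322] yawy 64.97 F [-1.   -5.88  1.85] T [-1.16   0.066  0.227] op 0.123 tilt [-0.     -0.0014] q [-0.29  0.22  1.77 -0.    1.15 -1.43]
```

```bash
python3 -m inch '[{"delta_pos":[0,0,-0.05],"rotation":[0,0,0]},{"delta_pos":[0,0,0],"rotation":[0,0,0]}]'
python3 -m inch '[{"delta_pos":[0,0,0],"rotation":[0,0,0]},{"delta_pos":[0,0,0],"rotation":[0,0,0]},{"delta_pos":[0,0,0],"rotation":[0,0,0]},{"delta_pos":[0,0,0],"rotation":[0,0,0]}]' 3.2
python3 -m inch '[{"delta_pos":[0,0,-1],"rotation":[0,0,0]},{"delta_pos":[0,0,-3],"rotation":[0,0,0]},{"delta_pos":[0,0,-4],"rotation":[0,0,0]},{"delta_pos":[0,0,-2],"rotation":[0,0,0]},{"delta_pos":[0,0,0],"rotation":[0,0,0]},{"delta_pos":[0,0,0],"rotation":[0,0,0]}]'
python3 -c "
from h import *
st();snap('wrist','w13');snap('scene','s13');crop('s13',270,130,370,230,6,'s13c');crop('w13',230,100,400,250,4.4,'w13c')"
```

```text
time_s: 20.6
eef_pos: [0.5425, -0.0406, 0.1325]
eef_rot: [0.0, 0.217, 0.976, -0.001]
wrist_force: [-0.4, -5.6, 0.5]
opening: 0.12
time_s: 21.0
eef_pos: [0.5423, -0.0395, 0.1326]
eef_rot: [-0.0, 0.217, 0.976, 0.0]
wrist_force: [0.2, -0.7, 0.3]
opening: 0.375
time_s: 21.6
eef_pos: [0.5426, -0.0398, 0.2333]
eef_rot: [0.001, 0.217, 0.976, 0.0]
wrist_force: [-0.3, 0.2, -1.0]
opening: 0.379
t 21.6 p [ 0.5426 -0.0398  0.2333] yawy 64.98 F [-0.3   0.23 -0.97] T [-0.013  0.048  0.079] op 0.379 tilt [ 0.001  -0.0002] q [-0.29  0.11  1.68  0.    1.35 -1.43]
```

View pics/w13c.png

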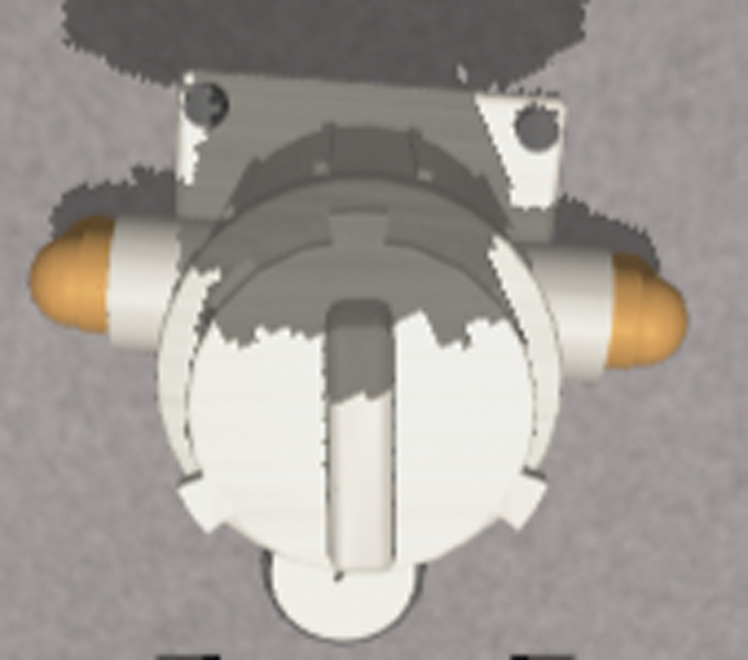

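View pics/s13c.png

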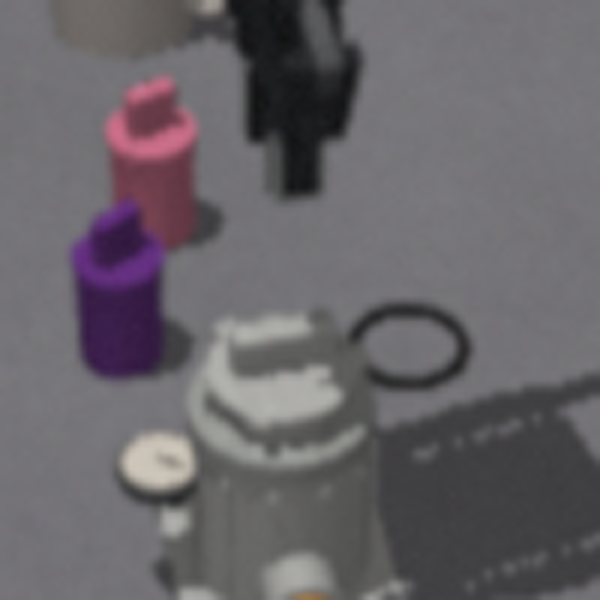

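Run:
```python
from h import *
np.set_printoptions(precision=4,suppress=True)
P=lambda u,v,z:atz('w13',u/4.4+230,v/4.4+100,z)
def circ(B):
    B=np.array(B)[:,:2];M=np.c_[2*B,np.ones(len(B))];x=np.linalg.lstsq(M,(B**2).sum(1),rcond=None)[0];return x[:2],np.sqrt(x[2]+x[0]**2+x[1]**2)
for z in (.118,.124,.130):
  c,r=circ([P(*p,z) for p in [(187,405),(534,400),(362,576),(240,285),(485,285)]]);print(z,c,r)
  for p in [(358,207),(195,508),(531,506)]:
    d=P(*p,z)[:2]-c;print(np.hypot(*d),np.degrees(np.arctan2(d[1],d[0])))
print('rim',circ([P(*p,.104) for p in [(157,370),(562,370),(358,180)]]))
print('grip',P(361,483,.147))
```

```text
0.118 [ 0.544  -0.0408] 0.03364949594084575
0.03969613784160558 155.75757418103058
0.03791041703711099 -84.25090834233941
0.03825719296765229 35.19321244391491
0.124 [ 0.5422 -0.0399] 0.03286933714927662
0.03877578851504221 155.75757418103137
0.037031469394167724 -84.25090834234014
0.0373702053739347 35.19321244391462
0.13 [ 0.5404 -0.0391] 0.032089178357713286
0.037855439188479605 155.7575741810284
0.036152521751221904 -84.25090834233978
0.0364832177802188 35.19321244391745
rim (array([ 0.5421, -0.0403]), np.float64(0.04051814045733462))
grip [ 0.5468 -0.0421  0.147 ]
```

```bash
python3 -m inch '[{"delta_pos":[0,0,3],"rotation":[0,0,0]},{"delta_pos":[0,0,3],"rotation":[0,0,0]},{"delta_pos":[0,0,1.5],"rotation":[0,0,0]},{"delta_pos":[0,0,0],"rotation":[0,0,0]},{"delta_pos":[0,0,0],"rotation":[0,0,0]}]' 0
python3 -m inch '[{"delta_pos":[0,0,0.4],"rotation":[0,0,0]},{"delta_pos":[0,0,0.2],"rotation":[0,0,0]},{"delta_pos":[0,0,0],"rotation":[0,0,0]}]'
python3 -c "
from h import *
st()"
```

```text
time_s: 22.2
eef_pos: [0.542, -0.0397, 0.1571]
eef_rot: [-0.001, 0.217, 0.976, 0.0]
wrist_force: [0.5, 0.4, -0.1]
opening: -0.0
time_s: 22.5
eef_pos: [0.5427, -0.0399, 0.1521]
eef_rot: [0.0, 0.217, 0.976, -0.0]
wrist_force: [0.5, 0.7, -0.5]
opening: 0.002
t 22.5 p [ 0.5427 -0.0399  0.1521] yawy 64.98 F [ 0.46  0.72 -0.53] T [ 0.004 -0.029 -0.029] op 0.002 tilt [ 0.0005 -0.0001] q [-0.29  0.2   1.76  0.    1.19 -1.43]
```

```bash
python3 -m inch '[{"delta_pos":[0,0,0.2],"rotation":[0,0,0]},{"delta_pos":[0,0,0.05],"rotation":[0,0,0]},{"delta_pos":[0,0,0],"rotation":[0,0,0]}]'
python3 -m inch '[{"delta_pos":[0,0,0.1],"rotation":[0,0,0]},{"delta_pos":[0,0,0],"rotation":[0,0,0]}]'
python3 -m inch '[{"delta_pos":[0,0,0.07],"rotation":[0,0,0]},{"delta_pos":[0,0,0],"rotation":[0,0,0]}]'
python3 -m inch '[{"delta_pos":[0,0,0.07],"rotation":[0,0,0]},{"delta_pos":[0,0,0],"rotation":[0,0,0]}]'
```

```text
time_s: 22.8
eef_pos: [0.5425, -0.0399, 0.1493]
eef_rot: [-0.0, 0.217, 0.976, -0.0]
wrist_force: [0.2, 0.9, -0.3]
opening: 0.002
time_s: 23.0
eef_pos: [0.5425, -0.0399, 0.1482]
eef_rot: [-0.0, 0.217, 0.976, -0.0]
wrist_force: [0.0, 0.5, 0.5]
opening: 0.002
time_s: 23.2
eef_pos: [0.5425, -0.0399, 0.1475]
eef_rot: [-0.0, 0.217, 0.976, -0.0]
wrist_force: [-0.5, 0.0, 0.4]
opening: 0.003
time_s: 23.4
eef_pos: [0.5427, -0.0399, 0.1471]
eef_rot: [0.0, 0.217, 0.976, -0.0]
wrist_force: [0.4, -0.0, 2.0]
opening: -0.0
```

```bash
python3 -m inch '[{"delta_pos":[0,0,-1],"rotation":[0,0,0]},{"delta_pos":[0,0,-3],"rotation":[0,0,0]},{"delta_pos":[0,0,-4],"rotation":[0,0,0]},{"delta_pos":[0,0,-4],"rotation":[0,0,0]},{"delta_pos":[0,0,0],"rotation":[0,0,0]},{"delta_pos":[0,0,0],"rotation":[0,0,0]},{"delta_pos":[0,0,0],"rotation":[0,0,0]}]'
python3 -c "
from h import *
st();snap('scene','s14')"
```

```text
time_s: 24.1
eef_pos: [0.5418, -0.0397, 0.266]
eef_rot: [-0.001, 0.217, 0.976, 0.0]
wrist_force: [-0.4, -0.3, -1.1]
opening: -0.003
t 24.1 p [ 0.5418 -0.0397  0.266 ] yawy 64.97 F [-0.44 -0.33 -1.12] T [0.036 0.03  0.058] op -0.003 tilt [-0.0016  0.0005] q [-0.29  0.08  1.65  0.    1.41 -1.43]
```

View pics/s14.png

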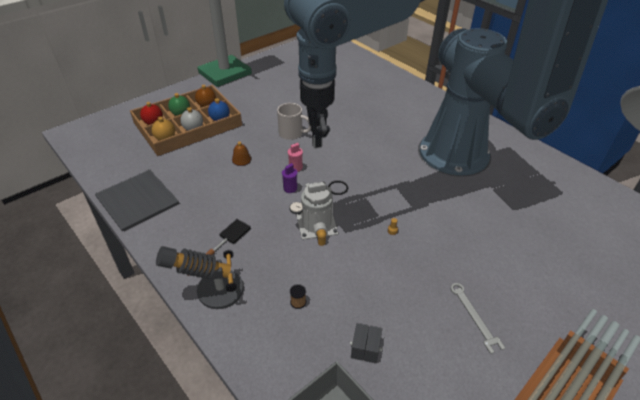

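The scene shows the cover on the pot at (317,190), the arm clear above it, and all bystanders where they started. I'm handing in.

```bash
python3 -c "
from h import *
print(hand_in())"
```

```text
the job is handed in; nothing more can be done
None
```

The new element stands fin up on its seat, and the cover is locked on the pot. I handed in at about 24 s of the 72 s allowed; `hand_in()` gives no verdict.

- **Element:** I set it down until a light 2.3 N contact at the expected seat height, then let go. A wrist picture afterwards showed it in the bore with its measured centre about 1 mm off the pot's axis.
- **Cover:** The lugs went through the slots, which I found at about −32° in the world frame, without catching. I pushed it down against the spring, then turned it clockwise until the stop was felt at about 54° (0.5 N·m). I backed off slightly, let it rise and released it. The highest vertical wrist reading while pressing was about 7 N.
- **Last checks:**
  - The picture put the cover's centre within about 0.5 mm of the axis, with its lugs about 52° past the slots, inside the pocket.
  - A light 2 N touch on the grip top met it at z = 0.147 m. That matches the locked height; on the ledge it would have been 0.141 m.
  - The bystanders look unmoved in the last scene picture, and the arm is clear of everything.
- **Disagreements:**
  - Single slot readings from the earlier pictures differed by up to about 10° from the average, but the averages agreed to within about 2°.
  - Just before release there was a sideways wrist force of about 6 N, which was gone once the fingers opened.

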